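Clamp the bevelled block and check its slope with the dial gauge

ROBOT

A 6-joint arm with a two-finger parallel gripper is mounted at the origin on the work surface. World frame = base frame: x ahead of the robot, y to its left, z up, the work surface at z = 0. Lengths are in mm, angles in rad, forces in N, time in s.
With the tool pointing down it reaches from about 275 to 975 mm from the base axis. Payload 8.4 kg.
Tool frame: the origin (TCP) lies on the centre line of the jaws, within the pads' length; the fingertips stand 17 mm ahead of it and the grasp point (between the pads) lies 2 mm behind it; z points along the fingers, y is the direction in which the jaws open and shut (so a half turn about z gives the same grasp; the last joint's range is limited). The gripper opens to 92 mm and grips with 3 to 60 N. Pads are 20 mm wide; open, the fingers measure 128 mm over their backs; the gripper's body (75 mm by 189 mm) begins 69 mm behind the grasp point.
Start: joints at [1.303, 0.353, 1.633, -0, 1.155, -0.002], TCP at [164.174, 603.054, 231.583] pointing down, gripper open.
Joint ranges: [-2.63, 2.63], [-0.92, 2.1], [0.06, 2.66], [-1.3, 4.44], [0, 2.69], [-3.02, 3.02]. Speed limits (rad/s): [2.22, 2.22, 2.79, 3.14, 3.14, 3.14].

INTERFACE

Orientations are given as a rotation vector (axis times angle).
In Python, from bench import telemetry, imaging, ticket, models gives the robot as it stands.
- The arm moves only by the shell command python3 -m jog 'ROWS' [OPENING] [FORCE]. ROWS is a JSON object of lists of equal length, an entry for each row: "slide": the shift along the tool's x, y, z in units of 30 mm (1.0 is 30 mm), a list of three; "turn": the turn about the tool's z in units of 6 degrees (1.0 is 6 degrees). In form: {"slide": [[dx, dy, dz], ...], "turn": [turn, ...]}. A call has 1 to 20 rows; each row shifts and turns the commanded pose from where the row before left it, along the tool's axes as they then stand; what a row does not reach is not made up. A row lasts 1/10 s, in which the tool goes at most 50 mm and 8.59 degrees, less where a joint would pass 70% of its speed; a pose out of reach is approached as far as the arm can. A call is refused whole if a number of a shift passes 1 or a number of a turn 1, either way. A call with a gripper value outside its range is refused whole. OPENING is the gripper command: -1 is shut, 1 is fully open, values between are in proportion, set as the call begins (- or left out, the last holds). The fingers move at their own pace and stop on an object; FORCE is the grip in N (left out, the last holds). Time passes only in rows, so rows that do not move let the fingers close. It gives the time, the measured TCP pose, the force and the opening at its end, in the units of the state.
- telemetry.read_state(): the state, without advancing time (a new reading comes with each control period).
- imaging.camera(name): name is "scene" or "side" or "wrist"; returns a dict with "color" (384x512x3 uint8, red, green, blue), "K" (3x3 intrinsics, pixels), "xyz" and "attitude" of the camera in the world. Camera axes: x right, y down, z forward; pixel columns grow to the right and rows downward; lengths in mm; the calibration is good to about 2 mm. A picture is of the moment at which its call begins. There is no depth.
- ticket.job_done(): hands the job in, once; it reports no verdict.
Trained networks look in the newest picture that a camera, given by its name, has taken for a name from the list of things; names that differ only in an ending like _2 or _b are one class to them, and where a whole thing is asked for, a point or a joint stands for the part that bears it (a point fixed in the world has none). Each returns a list of dicts, best first, with "confidence" (0 to 1); they miss things now and then, are a little off and sometimes report something else, mostly with a low value. They report only what shows in the picture. A call takes as long as a camera call. They do not tell look-alikes from the thing itself.
- models.outline_of(thing, camera): "pixels" (384x512 bool, what is visible of it) and "xy" ([column, row] as shares, 0 to 1, of the picture: columns of its width, rows of its height, amid what is visible of it).
- models.mark_of(thing, camera): "xy" ([column, row] as shares, 0 to 1, of the picture: columns of its width, rows of its height: a listed point, or the origin of a listed thing).
The state is a dict: "time_s": time; "joint_pos": joint angles; "dq": joint speeds; "tau": joint torques, N m; "eef_pos": TCP position; "tcp_rot": TCP orientation; "ft_force": force on the tool from outside, world axes, zero at the start; "wrist_torque": the same for the moment, N m; "gripper_width": finger opening in mm.
Only numpy, scipy, OpenCV 4.12 (cv2) and the standard library are available. Lean on these libraries where they do the work, as an engineer would, in place of code of your own. Each camera call takes 0.05 s, during which the arm holds its last target.

TASK

Press the red-handled clamp lever down until it snaps over and stays down by itself with its foot on the aluminium block, without ramming it hard against its stop. Then take the dial gauge from its stand and, holding it square to the block's sloping face, press its sprung tip a few millimetres in on the red dot and then on the blue dot, never bottoming the plunger. Hang the gauge back upright in the fork of its stand, and leave the other things on the bench where they are.

Things in the scene. Friction and masses are not known exactly. Their poses are not given: they have to be found in the camera images.
- fixture: Clamping fixture fixed to the bench: dark steel base plate 200 x 200 x 12 mm with blue pivot cheeks. Origin on the bench surface; the plate spans x -80 to +120 (+195 behind the pivot), y -100 to +100 mm in its own frame. The clamp handle points to its -x side (roughly towards the robot). x and y level, z up; the lever swings in the plane y = +55 mm.
- lever (a joint): Clamp lever angle, rad: 0 = sprung up (arm 0.6 rad above level, towards -x of the fixture), 0.6 = level, on its stop. Springs resist (up to some 13 N at the handle near 0.25 rad, then less); past about 0.5 it goes over centre, snaps to the stop and is held. Let go earlier, it springs back up. Over 40 N from the robot on the lever is ramming it.
- lever_hinge (a point): Pivot axis of the lever, 90 mm above the bench, at fixture x +90, y +55 mm; the axis is along fixture y.
- lever_press (a point): Point on the top of the red handle where to press: 215 mm from the pivot along the arm and 11 mm above the arm's centreline. Handle: 100 mm long, 26 mm wide, 22 mm thick, its end 240 mm from the pivot.
- foot: Rubber-tipped sprung clamp foot, 20 mm across, under the lever arm 75 mm from the pivot; origin at the centre of its underside. With the lever on its stop it is pressed onto the flat top of the block with about 5 N.
- block: Loose aluminium block, 0.95 kg, lying in the fixture's nest (2 mm play) on the base plate; 140 mm long (y). Origin on its underside: flat top at x 0 to 30 mm, 45 mm high; from x 0 to -50 mm the face slopes down towards -x at 25 degrees, to 22 mm high.
- red_dot: Red dot, 18 mm across, in the middle of the sloping face; origin at its centre on the face, z = outward normal of the face (25 degrees from vertical, leaning to -x of the block), y along the block.
- blue_dot: Blue dot, same as the red one, 45 mm from it towards -y of the block.
- stand: Stand fixed to the bench: grey base 100 x 90 x 15 mm, steel column at x +42 mm and a fork plate whose top is 83 mm above the bench. The fork's slot is 24 mm wide (y), open towards -x, closed from x +16 mm; the gauge hangs in it at x = 0, y = 0. Origin on the bench below that point, z up.
- gauge: Dial gauge, 0.18 kg. Origin: centre of the underside of its flange (36 mm across, 6 thick), which rests on the fork plate. z up, to the dial: black round case 56 mm across, 22 thick, centre at z +45 mm, top at +73, white dials on +y and -y. Grip the case across its thickness (y) from above. Below the flange: stem 10 mm thick to z -22 mm, then the plunger, tip at z -45.
- gauge_tip (a point): End of the gauge's brass plunger tip (ball 8 mm across).
- plunger (a joint): How far the gauge's plunger is pushed in, m: 0 = out, 0.008 = bottomed. Needs 1.2 N to start and 4.4 N at the bottom. A touch counts from 0.001; over 0.0075 counts as bottomed.
- file_a: Bystander: file with wooden handle and yellow band, 300 mm long.
- file_b: Bystander: file with wooden handle and blue band, 270 mm long.
- v_block: Bystander: steel V-block 50 x 60 x 40 mm.
- try_square: Bystander: small try square, dark stock 90 mm, blade 100 mm.
- oilstone: Bystander: brown oilstone box 50 x 110 x 22 mm.
- brush: Bystander: bench brush.
- gauge_slug: Bystander: brass disc 28 mm across, 12 mm high, standing on the fixture's base plate behind the block.
Mind the look-alikes: they are no part of the job. What is meant by the stand is not turquoise, and is the smaller of those in its own colour.

How it is judged (in metres and radians):
On the way, in this order (a step that is already met when the one before it is completed fails the run):
1. the lever is snapped down onto its stop (over 0.57 rad) and the foot presses the block with over 2 N (value of joint lever above 0.57 rad and contact force between foot and block above 2 N), for 0.2 s.
2. with the lever still down, the gauge tip is pressed in over 1 mm on the block, within 9 mm of the centre of the red dot, the gauge within 0.2 rad of square to the slope (contact force between gauge and block above 0.4 N and distance between gauge_tip and red_dot below 0.009 m and value of joint plunger above 0.001 m and angle between the z axis of gauge and the z axis of red_dot, either way round below 0.2 rad and value of joint lever above 0.57 rad), for 0.15 s.
3. the same on the blue dot (contact force between gauge and block above 0.4 N and distance between gauge_tip and blue_dot below 0.009 m and value of joint plunger above 0.001 m and angle between the z axis of gauge and the z axis of blue_dot, either way round below 0.2 rad and value of joint lever above 0.57 rad), for 0.15 s.
At the end, for the whole second after the job is handed in: Lever down on its stop (over 0.57 rad), foot pressing the block over 2 N; block in its nest (within 6 mm, not lifted over 4 mm); gauge hanging at rest in the fork, flange on the plate (within 4 mm), within 12 mm of the slot centre, upright within 0.12 rad (all of step 1 and x of block in the frame of fixture between -0.006 and 0.006 m and y of block in the frame of fixture between -0.006 and 0.006 m and z of block in the frame of fixture below 0.016 m and horizontal distance between gauge and stand below 0.012 m and z of gauge in the frame of stand between 0.079 and 0.087 m and angle between gauge's own z axis and vertical below 0.12 rad and linear speed of gauge below 0.02 m/s); the robot touches nothing.
It fails at once if the robot rams the lever (over 40 N) (contact force between any of the arm, the fingers and lever above 40 N).
It fails at once if the gauge's plunger is bottomed (over 7.5 mm) (value of joint plunger above 0.0075 m).
It fails at once if another thing on the bench is moved by over 25 mm (distance of any of file_a, file_b, v_block, try_square, oilstone, brush, gauge_slug from where it was at the start of the episode above 0.025 m).
It also fails if it takes over 72 s, if anything falls off the work surface, if the arm or the gripper's body presses on something with over 40 N, if the wrist force passes 120 N, or if a joint passes its speed limit or range.

## Working session

There is one attempt and no reset: what is moved stays moved. The work goes in short steps, Python scripts to look and compute and a shell command to move; the robot and the scene stay as the last step left them, time stands still between calls to the robot, and variables do not carry over. Pictures are saved under pics/ and viewed, and the job is handed in when it is done.

```bash
ls; mkdir -p pics; cat > h.py <<'E'
import numpy as np, cv2
from bench import telemetry, imaging, ticket, models
from scipy.spatial.transform import Rotation as R
def att(c):
    a=np.array(c["attitude"],float)
    return R.from_rotvec(a).as_matrix() if a.shape==(3,) else a
def ray(c,px):
    K=np.array(c["K"]);d=np.linalg.inv(K)@np.array([px[0],px[1],1.])
    d=att(c)@d; return np.array(c["xyz"],float),d/np.linalg.norm(d)
def onz(c,px,z):
    o,d=ray(c,px); return o+d*(z-o[2])/d[2]
def proj(c,p):
    q=att(c).T@(np.array(p,float)-np.array(c["xyz"])); u=np.array(c["K"])@q; return u[:2]/u[2]
def tri(obs):
    A=np.zeros((3,3));b=np.zeros(3)
    for c,px in obs:
        o,d=ray(c,px);P=np.eye(3)-np.outer(d,d);A+=P;b+=P@o
    x=np.linalg.solve(A,b); return x,[np.round(proj(c,x)-px,1) for c,px in obs]
def save(c,n,s=1.5,crop=None):
    im=c["color"][:,:,::-1]
    if crop: x0,y0,x1,y1=crop; im=im[y0:y1,x0:x1]
    cv2.imwrite("pics/"+n,cv2.resize(im,None,fx=s,fy=s,interpolation=cv2.INTER_CUBIC))
W=np.array([512,384.])
E
python3 - <<'E'
from h import *
print(telemetry.read_state())
for n in ["scene","side","wrist"]:
    c=imaging.camera(n); save(c,n+"0.png"); print(n,c["xyz"],c["attitude"],c["K"])
    for t in ["fixture","stand","gauge","gauge_tip","lever_press","lever_hinge","red_dot","blue_dot","foot","block"]:
        print(t,[(np.round(np.array(r["xy"])*W,1).tolist(),round(r["confidence"],2)) for r in models.mark_of(t,n)])
E
```

```text
pics
{'time_s': 0.0, 'joint_pos': array([ 1.30259422e+00,  3.53612557e-01,  1.63412380e+00,  1.64489098e-05,
        1.15519673e+00, -2.40488261e-03]), 'dq': array([-0.00082514, -0.00121416,  0.00025121, -0.00056328, -0.00051805,
       -0.00052616]), 'tau': array([-5.92689721e-04, -5.93843150e+01, -3.34211504e+01,  6.97469688e-02,
        2.33432424e-02, -1.56521523e-04]), 'eef_pos': array([164.0485336 , 602.60310864, 230.89032689]), 'tcp_rot': array([-4.16269696e-01, -3.11369393e+00,  2.08298857e-03]), 'ft_force': array([-0.11504351, -0.51571933, -0.56112312]), 'wrist_torque': array([ 0.03531462,  0.01259681, -0.03379459]), 'gripper_width': 91.72167534553982}
scene [1218.58613984  311.03714191  941.94018265] [-1.40064547 -2.16243229  0.87309178] [[377.89989917   0.         257.23375465]
 [  0.         377.89989917 193.74821916]
 [  0.           0.           1.        ]]
fixture [([311.4, 250.4], 0.57)]
stand [([186.1, 221.3], 0.92), ([220.7, 186.2], 0.9), ([202.1, 152.4], 0.74)]
gauge [([184.9, 207.8], 0.73), ([121.7, 192.7], 0.36)]
gauge_tip []
lever_press [([345.8, 179.7], 0.87)]
[... 341 characters left out ...]
fixture [([232.9, 197.1], 0.76), ([326.2, 221.1], 0.21)]
stand [([181.4, 324.1], 0.78), ([281.8, 265.4], 0.66), ([215.9, 272.8], 0.61)]
gauge [([284.3, 243.7], 0.7)]
gauge_tip []
lever_press [([203.3, 145.2], 0.8)]
lever_hinge [([248.8, 166.6], 0.62)]
red_dot [([324.5, 264.4], 0.64)]
blue_dot [([266.2, 241.9], 0.35)]
foot [([228.6, 165.3], 0.36)]
block [([234.4, 195.6], 0.89)]
wrist [ 96.57448051 620.98743738 385.44597266] [2.3312875  1.78058158 0.22511455] [[304.1010779    0.         256.81703527]
 [  0.         304.1010779  186.2496975 ]
 [  0.           0.           1.        ]]
fixture []
stand []
gauge []
gauge_tip []
lever_press []
lever_hinge []
red_dot []
blue_dot []
foot []
block []
```

View pics/scene0.png

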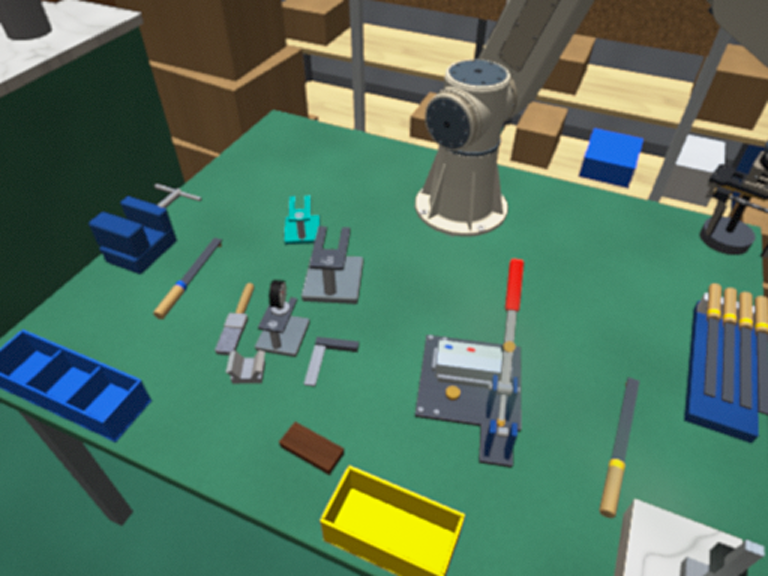

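View pics/side0.png

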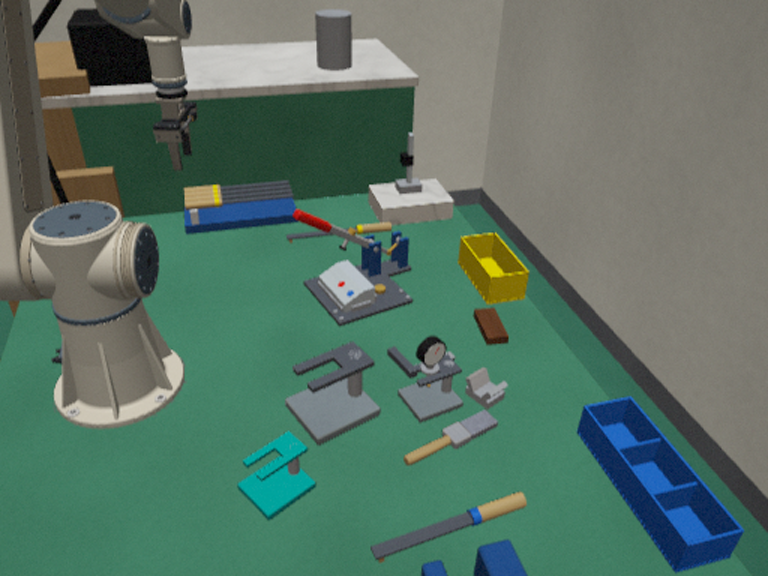

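View pics/wrist0.png

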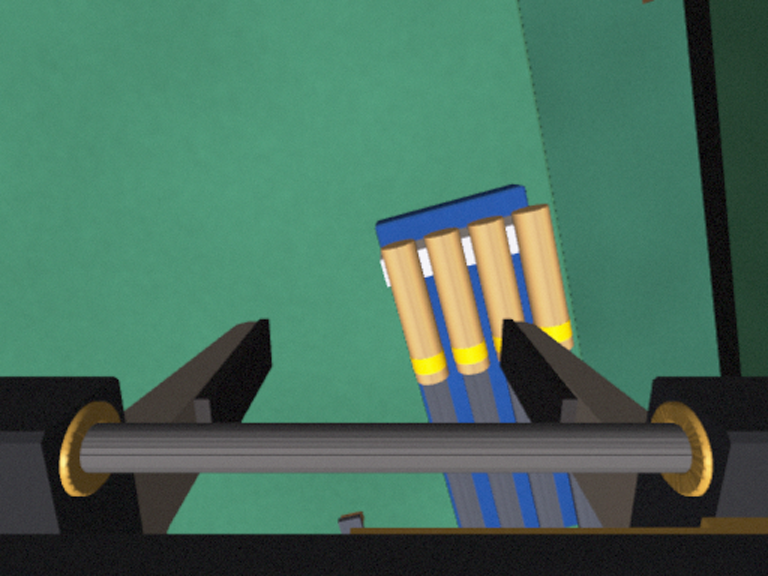

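Scene (512x384 px): small grey stand with the gauge at (186,215). Look-alikes are the big grey fork stand (220,186) and the turquoise one (202,152). The fixture is around (312,250) with the red handle at (343,190). I choose the small grey stand and take close crops.

```bash
python3 - <<'E'
from h import *
c=imaging.camera("scene"); save(c,"sc_fix.png",6,(270,165,370,265)) ; save(c,"sc_fixb.png",6,(270,220,370,315)); save(c,"sc_st.png",6,(140,180,240,265))
c=imaging.camera("side"); save(c,"si_fix.png",6,(190,135,290,220)); save(c,"si_st.png",6,(250,215,345,285))
E
```

```text
(no output)
```

View pics/sc_fixb.png

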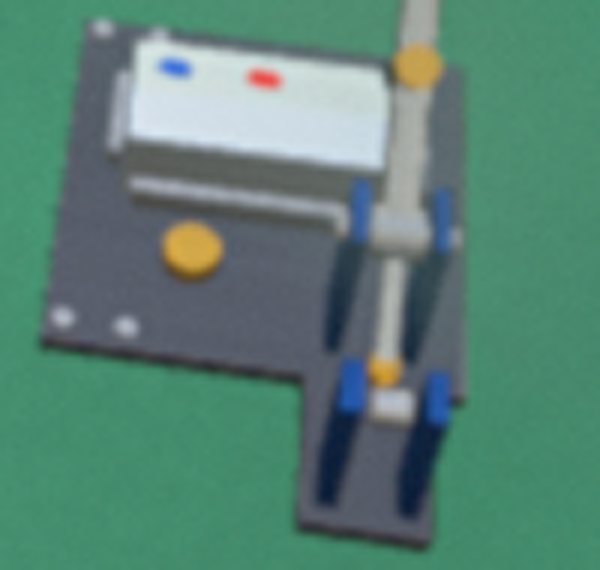

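View pics/si_fix.png

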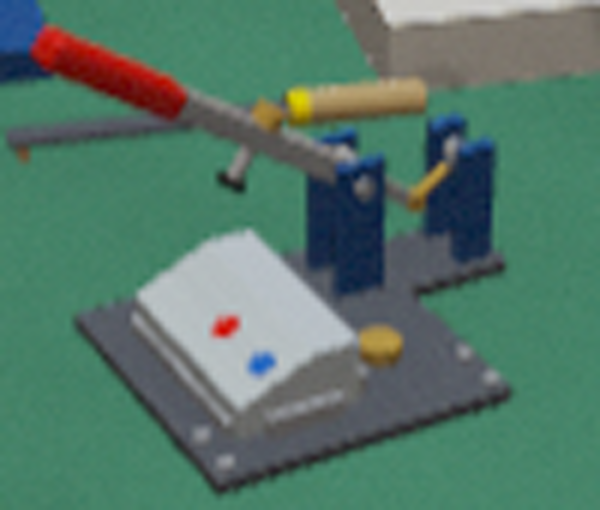

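View pics/sc_st.png

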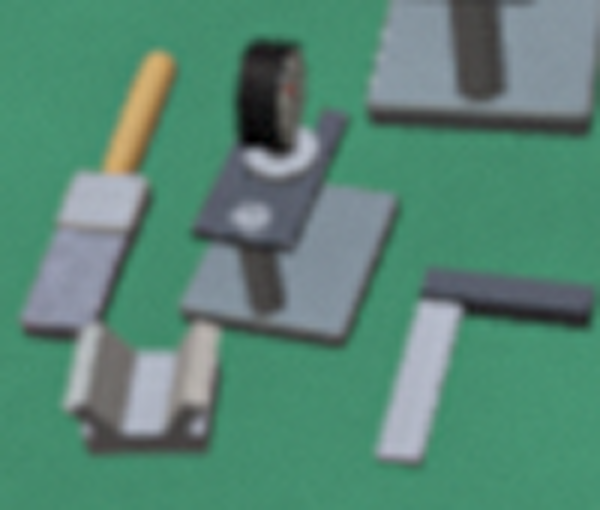

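View pics/si_st.png

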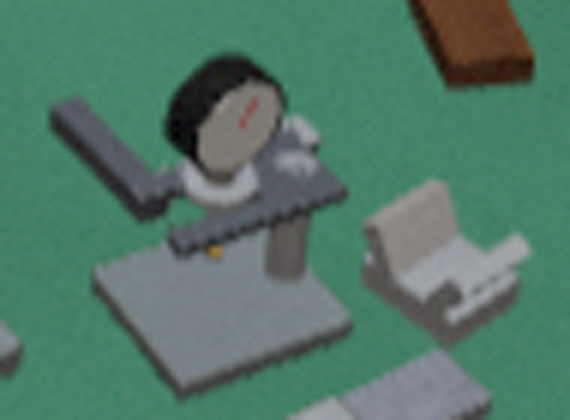

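View pics/sc_fix.png

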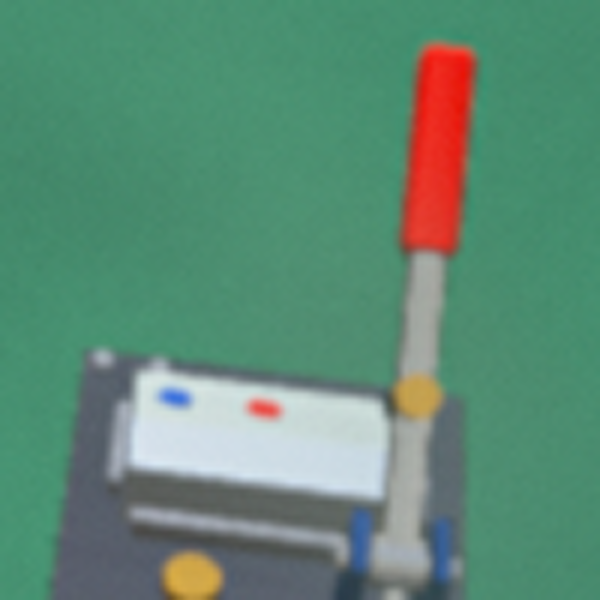

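```bash
cat > fit.py <<'E'
from h import *
from scipy.optimize import least_squares
S=imaging.camera("scene"); D=imaging.camera("side")
def cr(o,u,s=6): return np.array([o[0]+(u[0]+.5)/s-.5,o[1]+(u[1]+.5)/s-.5])
b=(270,220);f=(190,135)
F=[(S,(-80,-100,12),cr(b,(85,20))),(S,(120,-100,12),cr(b,(42,338))),(S,(120,100,12),cr(b,(463,398))),(S,(-80,100,12),cr(b,(465,68))),
(D,(-80,-100,12),cr(f,(220,482))),(D,(-80,100,12),cr(f,(77,318))),(D,(120,-100,12),cr(f,(510,387))),
(S,(-25,0,45.3),cr(b,(264,78))),(S,(-25,-45,45.3),cr(b,(175,67))),(D,(-25,0,45.3),cr(f,(226,326))),(D,(-25,-45,45.3),cr(f,(261,363))),
(S,(90,55,90),(336.3,256.5)),(D,(90,55,90),(248.8,166.6)),
]
ca,sa=np.cos(.6),np.sin(.6)
lp=(90-215*ca+11*sa*-1*-1*-1,55,90+215*sa+11*ca)
print("lp",lp)
F+=[(S,lp,(345.8,179.7)),(D,lp,(203.3,145.2))]
def T(p,q): 
    c,s=np.cos(p[2]),np.sin(p[2]); return np.array([p[0]+c*q[0]-s*q[1],p[1]+s*q[0]+c*q[1],q[2]])
def res(p): return np.concatenate([proj(c,T(p,q))-u for c,q,u in F])
r=least_squares(res,[500,250,0],x_scale=[100,100,1],loss='soft_l1'); print("fixture",r.x); print(np.round(res(r.x).reshape(-1,2),1).tolist())
for n,q in dict(lp=lp,red=(-25,0,45.3),blue=(-25,-45,45.3)).items(): print(n,T(r.x,q))
s=(140,180);t=(250,215)
G=[(S,(-50,45,15),cr(s,(399,200))),(S,(50,45,15),cr(s,(343,338))),(S,(50,-45,15),cr(s,(183,312))),
(D,(-50,45,15),cr(t,(95,278))),(D,(-50,-45,15),cr(t,(183,385))),(D,(50,-45,15),cr(t,(350,322)))]
H=[(S,(0,0,83),(184.9,207.8)),(D,(0,0,83),(284.3,243.7))]
def res2(p): return np.concatenate([proj(c,T(p,(q[0]+p[3],q[1],q[2])))-u for c,q,u in G]+[proj(c,T(p,q))-u for c,q,u in H])
r=least_squares(res2,[500,-100,0,0],x_scale=[100,100,1,30],loss='soft_l1'); print("stand",r.x); print(np.round(res2(r.x).reshape(-1,2),1).tolist())
E
python3 fit.py
```

```text
lp (np.float64(-93.65822441292624), 55, np.float64(220.47682354393908))
fixture [5.20837580e+02 1.95574036e+02 2.58836921e-01]
[[-0.6, -0.3], [-1.2, 0.1], [-0.1, 0.3], [-0.8, -0.2], [-0.2, 0.0], [-0.6, -0.8], [0.6, -0.1], [1.2, 1.0], [1.1, 0.9], [-0.4, -0.4], [-0.4, -0.4], [-1.4, 2.5], [-1.5, -3.2], [-2.5, -1.9], [-2.7, -2.3]]
lp [416.22166583 224.76947316 220.47682354]
red [496.67037155 189.17512631  45.3       ]
blue [508.1884091  145.67415149  45.3       ]
stand [ 5.91961735e+02 -1.99612803e+02  2.27914893e-01  3.60440010e-01]
[[-0.1, -0.9], [0.1, -0.1], [-1.0, -0.3], [-1.0, -2.1], [-0.2, -0.7], [0.9, -1.5], [0.4, -0.8], [3.5, 1.8]]
```

```bash
sed -i 's/^lp=.*/lp=(90-215*ca+11*sa,55,90+215*sa+11*ca)/' fit.py; python3 fit.py
cat >> h.py <<'E'
def go(target, yax=None):
    "target TCP xyz; yax: desired tool y direction (angle rad of world), prints units"
    s=telemetry.read_state(); M=R.from_rotvec(s["tcp_rot"]).as_matrix()
    d=np.array(target,float)-s["eef_pos"]
    print("t",round(s["time_s"],2),"tcp",np.round(s["eef_pos"],1),"w",round(s["gripper_width"],1),"F",np.round(s["ft_force"],1),"q",np.round(s["joint_pos"],2))
    print("toolx",np.round(M[:,0],3),"tooly",np.round(M[:,1],3),"z",np.round(M[:,2],3))
    print("slide units (current axes)",np.round(M.T@d/30,2), "mm",np.round(d,1))
    if yax is not None:
        a=np.arctan2(M[1,1],M[0,1]); 
        for k in(0,np.pi):
            e=(yax+k-a+np.pi)%(2*np.pi)-np.pi; print("turn deg (tool z down => neg)",np.round(-np.degrees(e),1),"units",np.round(-np.degrees(e)/6,2))
def fx(p,q,z): 
    c,s=np.cos(p[2]),np.sin(p[2]); return np.array([p[0]+c*q[0]-s*q[1],p[1]+s*q[0]+c*q[1],z])
E
python3 - <<'E'
from h import *
P=[520.8,195.6,.2588]
go(fx(P,(-70,55),290),P[2]+np.pi/2)
E
```

```text
lp (np.float64(-81.23608999823546), 55, np.float64(220.47682354393908))
fixture [5.19569606e+02 1.95244457e+02 2.64842135e-01]
[[-0.7, -0.5], [-1.0, -0.1], [0.2, -0.2], [-0.9, -0.7], [-0.3, 0.1], [-1.0, -0.6], [0.4, -0.1], [1.2, 0.6], [1.1, 0.6], [-0.7, -0.3], [-0.6, -0.3], [-1.2, 2.0], [-2.0, -3.2], [-2.7, 0.8], [0.3, -2.9]]
lp [426.76927703 227.06270985 220.47682354]
red [495.44126033 188.7005341   45.3       ]
blue [507.22032131 145.26951151  45.3       ]
stand [ 5.91961735e+02 -1.99612803e+02  2.27914893e-01  3.60440010e-01]
[[-0.1, -0.9], [0.1, -0.1], [-1.0, -0.3], [-1.0, -2.1], [-0.2, -0.7], [0.9, -1.5], [0.4, -0.8], [3.5, 1.8]]
t 1.95 tcp [164.2 603.1 231.6] w 91.9 F [-0.5 -0.2 -0.1] q [ 1.3   0.35  1.63 -0.    1.16 -0.  ]
toolx [-0.965  0.263 -0.   ] tooly [ 0.263  0.965 -0.   ] z [ 0. -0. -1.]
slide units (current axes) [-12.1   -9.56  -1.95] mm [ 274.9 -372.2   58.4]
turn deg (tool z down => neg) -30.1 units -5.01
turn deg (tool z down => neg) 149.9 units 24.99
```

```bash
python3 -m jog '{"slide":[[0,0,-0.5],[0,0,-0.5],[0,0,-0.5],[0,0,-0.5],[0,0,0]],"turn":[-1,-1,-1,-1,-1]}' -1 40
python3 - <<'E'
from h import *
P=[520,195.4,.262]
go(fx(P,(-70,55),295),P[2]+np.pi/2)
E
```

```text
time_s: 2.45
eef_pos: [164.5, 604.1, 294.0]
tcp_rot: [-0.41, 3.113, 0.005]
ft_force: [0.2, -0.3, 0.7]
gripper_width: 53.7
t 2.45 tcp [164.5 604.1 294. ] w 53.7 F [ 0.2 -0.3  0.7] q [ 1.3   0.3   1.56 -0.    1.27 -0.53]
toolx [-0.966 -0.259 -0.002] tooly [-0.259  0.966  0.003] z [ 0.001  0.003 -1.   ]
slide units (current axes) [ -5.58 -14.39  -0.07] mm [ 273.7 -373.7    1. ]
turn deg (tool z down => neg) 0.0 units 0.0
turn deg (tool z down => neg) -180.0 units -30.0
```

```bash
python3 -m jog '{"slide":[[-0.37,-0.96,0],[-0.37,-0.96,0],[-0.37,-0.96,0],[-0.37,-0.96,0],[-0.37,-0.96,0],[-0.37,-0.96,0],[-0.37,-0.96,0],[-0.37,-0.96,0],[-0.37,-0.96,0],[-0.37,-0.96,0],[-0.37,-0.96,0],[-0.37,-0.96,0],[-0.37,-0.96,0],[-0.37,-0.96,0],[-0.37,-0.96,0],[0,0,0],[0,0,0],[0,0,0]],"turn":[0,0,0,0,0,0,0,0,0,0,0,0,0,0,0,0,0,0]}'
python3 - <<'E'
from h import *
P=[520,195.4,.262]
go(fx(P,(-70,55),295),P[2]+np.pi/2)
for n in ["wrist","side","scene"]:
    c=imaging.camera(n); save(c,n+"1.png")
    if n=="wrist": print(c["xyz"],c["attitude"])
    for t in ["red_dot","blue_dot","lever_press","lever_hinge"]:
        print(n,t,[(np.round(np.array(r["xy"])*W,1).tolist(),round(r["confidence"],2)) for r in models.mark_of(t,n)])
    print(proj(c,fx(P,(-25,0),45.3)),proj(c,fx(P,(-25,-45),45.3)),"press",proj(c,fx(P,(-81.2,55),220.5)))
    print(n,telemetry.read_state()["time_s"])
E
```

```text
time_s: 4.25
eef_pos: [434.9, 228.3, 291.6]
tcp_rot: [0.404, -3.115, -0.001]
ft_force: [-0.1, -0.5, -0.1]
gripper_width: 0.2
t 4.25 tcp [434.9 228.3 291.6] w 0.2 F [-0.1 -0.5 -0.1] q [ 0.48  0.08  1.84  0.    1.22 -1.35]
toolx [-0.967 -0.255  0.   ] tooly [-0.255  0.967  0.   ] z [-0.  0. -1.]
slide units (current axes) [-0.12  0.04 -0.11] mm [3.2 2.1 3.4]
turn deg (tool z down => neg) -0.2 units -0.04
turn deg (tool z down => neg) 179.8 units 29.96
[367.18909835 210.22723175 445.45577324] [1.81535499 2.35534533 0.29741773]
wrist red_dot []
wrist blue_dot [([181.0, 197.1], 0.47)]
wrist lever_press [([260.4, 193.4], 0.75)]
wrist lever_hinge [([213.9, 197.0], 0.49), ([180.2, 196.9], 0.43)]
[217.89156883 197.7770544 ] [185.09671821 197.918648  ] press [258.59154641 192.34587982]
wrist 4.5
side red_dot [([230.8, 198.1], 0.69), ([267.6, 242.0], 0.5)]
side blue_dot []
side lever_press [([206.4, 142.0], 0.58)]
side lever_hinge [([247.8, 164.4], 0.66)]
[226.67018746 188.54959079] [232.53458675 194.7231295 ] press [203.75158751 142.22456181]
side 4.75
scene red_dot []
scene blue_dot []
scene lever_press [([344.9, 179.2], 0.74)]
scene lever_hinge [([335.0, 259.6], 0.68)]
[314.78163473 233.3222354 ] [299.85850399 231.42194238] press [343.17694425 180.62356131]
scene 5.0
```

View pics/wrist1.png

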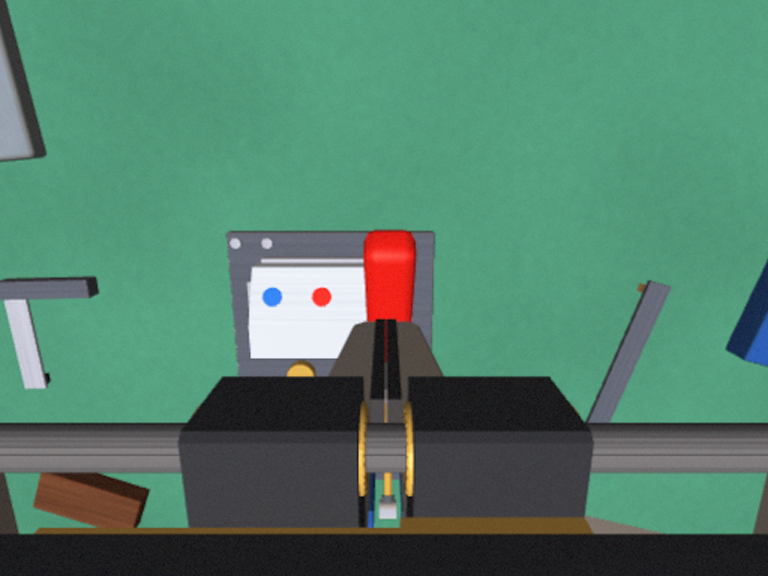

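View pics/side1.png

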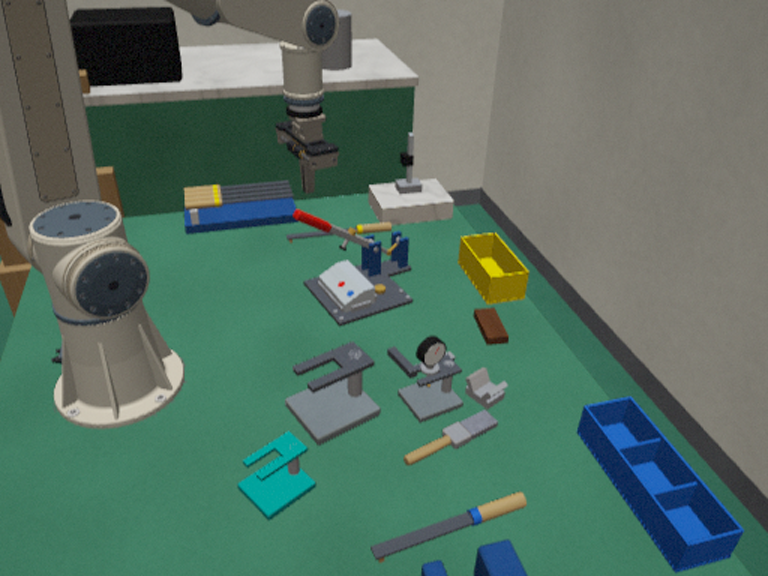

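```bash
python3 -m jog '{"slide":[[0,0,0.7],[0,0,0.7],[0.05,0,0.3],[0.05,0,0.3],[0.05,0,0.3],[0.05,0,0.3]],"turn":[0,0,0,0,0,0]}'
python3 -m jog '{"slide":[[0.06,0,0.3],[0.06,0,0.3],[0.06,0,0.3]],"turn":[0,0,0]}'
```

```text
time_s: 5.6
eef_pos: [430.5, 226.8, 214.8]
tcp_rot: [-0.403, 3.113, 0.001]
ft_force: [-1.1, -1.0, 12.4]
gripper_width: 0.3
time_s: 5.9
eef_pos: [425.0, 225.4, 188.2]
tcp_rot: [-0.403, 3.114, 0.002]
ft_force: [-4.6, -1.5, 17.5]
gripper_width: 0.5
```

```bash
python3 -m jog '{"slide":[[0.06,0,0.25],[0.06,0,0.25],[0.06,0,0.25]],"turn":[0,0,0]}'
python3 -m jog '{"slide":[[0.06,0,0.2],[0.06,0,0.2],[0.06,0,0.2]],"turn":[0,0,0]}'
```

```text
time_s: 6.2
eef_pos: [419.0, 223.7, 165.3]
tcp_rot: [-0.403, 3.115, 0.001]
ft_force: [-6.2, -1.4, 12.6]
gripper_width: 0.1
time_s: 6.5
eef_pos: [414.1, 222.5, 146.8]
tcp_rot: [-0.404, 3.115, 0.001]
ft_force: [-1.0, -0.4, 3.9]
gripper_width: 0.5
```

```bash
python3 -m jog '{"slide":[[0,0,0.15],[0,0,0.1]],"turn":[0,0]}'
```

```text
time_s: 6.7
eef_pos: [413.9, 222.2, 138.5]
tcp_rot: [-0.404, 3.115, 0.0]
ft_force: [-0.4, 0.3, -0.1]
gripper_width: 0.1
```

```bash
python3 -m jog '{"slide":[[0,0,-0.6],[0,0,-0.9],[0,0,-0.9],[0,0,-0.9],[0,0,-0.9],[0,0,0],[0,0,0]],"turn":[0,0,0,0,0,0,0]}' 1
python3 - <<'E'
from h import *
c=imaging.camera("side"); save(c,"side2.png",6,(190,110,290,210))
w=imaging.camera("wrist"); save(w,"wrist2.png",1.5)
P=[520,195.4,.262]
print(proj(w,fx(P,(-25,0),45.3)),proj(w,fx(P,(-25,-45),45.3)))
for q in [(-80,-100),(-80,100),(120,-100)]: print(q,proj(w,fx(P,q,12))*1.5)
np.save("w2.npy",np.array([w["xyz"],w["attitude"]]))
print(telemetry.read_state()["time_s"])
E
```

```text
time_s: 7.4
eef_pos: [414.2, 222.2, 264.8]
tcp_rot: [-0.404, 3.114, 0.001]
ft_force: [-0.1, -0.5, -0.3]
gripper_width: 54.2
[216.4673277  220.18844094] [181.92115945 220.33582815]
(-80, -100) [217.18201641 260.77514426]
(-80, 100) [437.19755159 259.78337229]
(120, -100) [236.07382401 453.06450242]
7.5
```

View pics/side2.png

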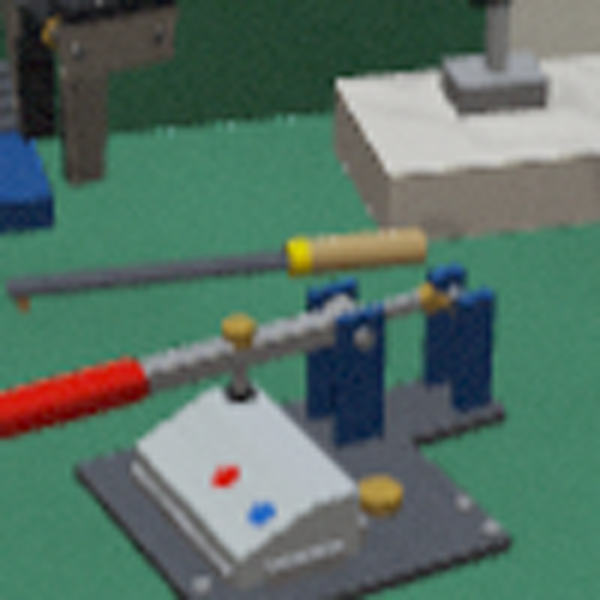

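View pics/wrist2.png

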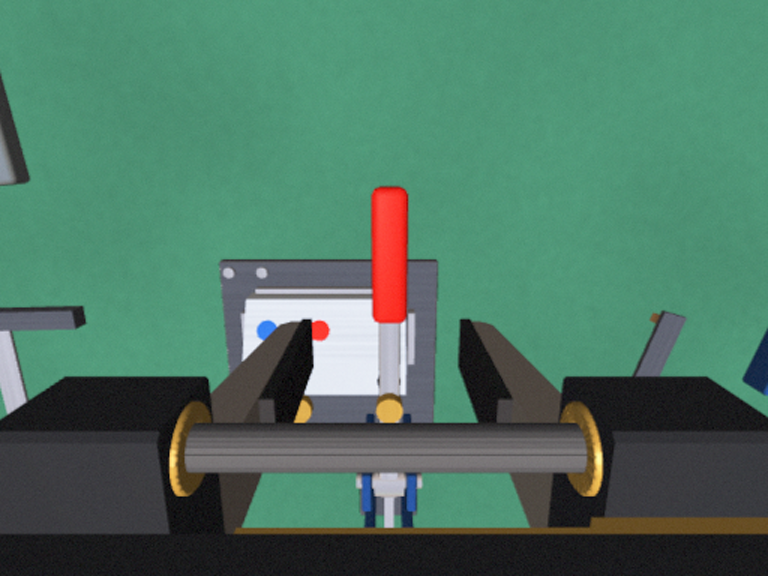

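```bash
python3 - <<'E'
from h import *
S=imaging.camera("scene");D=imaging.camera("side")
w=np.load("w2.npy"); K=[[304.1,0,256.8],[0,304.1,186.25],[0,0,1]]
Wc=dict(K=K,xyz=w[0],attitude=w[1])
def cr(o,u,s=6): return np.array([o[0]+(u[0]+.5)/s-.5,o[1]+(u[1]+.5)/s-.5])
def cen(c,kind,box,s=1):
    im=c["color"].astype(int);x0,y0,x1,y1=box
    r,g,b=[im[y0:y1,x0:x1,i] for i in range(3)]
    m=(r-np.maximum(g,b)) if kind=="red" else (b-r-10)
    m=np.clip(m,0,None)*(m>40); yy,xx=np.mgrid[y0:y1,x0:x1]
    return np.array([(m*xx).sum()/m.sum(),(m*yy).sum()/m.sum()])
P=[520,195.4,.262]
wi=cv2.imread("pics/wrist2.png")
wp={"red":np.array([212.8,220.0]),"blue":np.array([178,220.1])}
for k,sb,db in [("red",(305,226,324,240),(222,180,233,196)),("blue",(291,224,306,238),(229,188,240,200))]:
    a,b=cen(S,k,sb),cen(D,k,db); print(k,a,b)
    x,e=tri([(S,a),(D,b),(Wc,wp[k])]); print("3view",x,[i.tolist() for i in e])
    x,e=tri([(S,a),(D,b)]); print("2view",x,[i.tolist() for i in e])
    for n,c,u in [("S",S,a),("D",D,b),("W",Wc,wp[k])]: print(n,np.round(onz(c,u,45.3),1))
    print("nominal",fx(P,(-25,0 if k=="red" else -45),45.3))
# stand: gauge features
for t in ["gauge","stand"]:
    for n in ["scene","side"]:
        for r in models.outline_of(t,n)[:3]:
            ys,xs=np.nonzero(r["pixels"]); print(t,n,round(r["confidence"],2),xs.min(),xs.max(),ys.min(),ys.max())
print(telemetry.read_state()["time_s"])
E
```

```text
red [313.5268886 232.6453265] [227.1400463  188.96064815]
3view [496.32067122 184.51455813  46.52724226] [[-0.1, 0.1], [-0.1, -0.1], [0.1, 0.0]]
2view [496.33503056 184.66596793  46.47710123] [[-0.1, 0.1], [-0.1, -0.1]]
S [494.9 184.7  45.3]
D [496.9 185.9  45.3]
W [496.8 184.3  45.3]
nominal [495.85315289 188.92467959  45.3       ]
blue [298.72177419 230.77150538] [233.03164983 195.2013468 ]
3view [507.92658646 141.08670876  46.43501917] [[-0.2, 0.0], [-0.1, -0.1], [0.3, 0.0]]
2view [507.91809271 141.43341977  46.24913352] [[-0.1, 0.1], [-0.1, -0.1]]
S [506.6 141.5  45.3]
D [508.5 142.1  45.3]
W [508.5 140.5  45.3]
nominal [507.50872962 145.46035478  45.3       ]
gauge scene 0.67 181 191 187 209
gauge scene 0.59 152 176 234 255
gauge side 0.78 277 295 224 249
stand scene 0.93 170 207 199 237
stand scene 0.58 201 241 151 202
stand scene 0.57 190 213 132 162
stand side 0.81 190 253 227 295
stand side 0.77 265 308 236 280
stand side 0.69 191 261 147 160
7.8
```

```bash
python3 - <<'E'
from h import *
P=[592,-199.6,.23]
go(fx(P,(0,0),230),P[2]+np.pi/2)
E
```

```text
t 7.8 tcp [413.7 222.  264. ] w 86.2 F [-0.2 -0.9  0.1] q [ 0.49  0.07  1.92 -0.    1.15 -1.34]
toolx [-0.967 -0.255  0.001] tooly [-0.255  0.967 -0.   ] z [-0.001 -0.    -1.   ]
slide units (current axes) [ -2.17 -15.1    1.14] mm [ 178.3 -421.6  -34. ]
turn deg (tool z down => neg) 1.6 units 0.27
turn deg (tool z down => neg) -178.4 units -29.73
```

```bash
python3 -m jog '{"slide":[[-0.14,-0.94,0],[-0.14,-0.94,0],[-0.14,-0.94,0],[-0.14,-0.94,0],[-0.14,-0.94,0],[-0.14,-0.94,0.08],[-0.14,-0.94,0.1],[-0.14,-0.94,0.1],[-0.14,-0.94,0.1],[-0.14,-0.94,0.1],[-0.14,-0.94,0.1],[-0.14,-0.94,0.1],[-0.14,-0.94,0.1],[-0.14,-0.94,0.1],[-0.14,-0.94,0.1],[-0.07,-1,0.1],[0,0,0],[0,0,0]],"turn":[0,0,0,0,0,0,0,0,0,0,0,0,0,0,0,0,0.27,0]}' 1
python3 - <<'E'
from h import *
P=[592,-199.6,.23]
go(fx(P,(0,0),230),P[2]+np.pi/2)
w=imaging.camera("wrist"); save(w,"wrist3.png",1.5)
for z in (83,86,128,156): print(z,proj(w,fx(P,(0,0),z))*1.5)
np.save("w3.npy",np.array([w["xyz"],w["attitude"]]))
E
```

```text
time_s: 9.6
eef_pos: [591.9, -199.5, 231.5]
tcp_rot: [0.356, -3.12, -0.001]
ft_force: [-0.9, 0.6, -0.3]
gripper_width: 91.9
t 9.6 tcp [ 591.9 -199.5  231.5] w 91.9 F [-0.9  0.6 -0.3] q [-0.33  0.35  1.63  0.    1.16 -2.13]
toolx [-0.974 -0.225  0.001] tooly [-0.225  0.974  0.001] z [-0.001  0.001 -1.   ]
slide units (current axes) [-0.   -0.    0.05] mm [ 0.1 -0.1 -1.5]
turn deg (tool z down => neg) -0.2 units -0.03
turn deg (tool z down => neg) 179.8 units 29.97
83 [385.27034428 268.89247072]
86 [385.27377849 269.89613438]
128 [385.32971584 286.24405329]
156 [385.37756218 300.22734214]
```

View pics/wrist3.png

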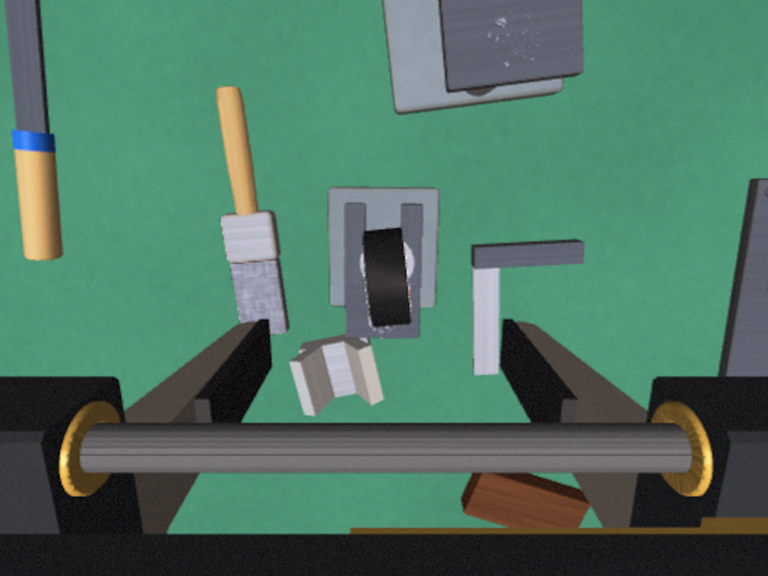

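```bash
python3 - <<'E'
from h import *
P=[592,-199.6,.23]
w=np.load("w3.npy");Wc=dict(K=[[304.1,0,256.8],[0,304.1,186.25],[0,0,1]],xyz=w[0],attitude=w[1])
def st(px,z):
    p=onz(Wc,np.array(px)/1.5,z);d=p[:2]-P[:2];c,s=np.cos(P[2]),np.sin(P[2]);return np.round([c*d[0]+s*d[1],-s*d[0]+c*d[1]],1)
for n,px,z in [("base f",(384,188),15),("base r",(384,305),15),("baseL",(330,240),15),("baseR",(438,240),15),("plate f",(355,204),83),("plate r",(384,338),83),("flangeL",(360,262),89),("flangeR",(414,262),89),("caseT front",(383,228),128),("case rear",(395,326),128),("case topcentre",(387,292),156)]: print(n,st(px,z))
img=cv2.imread("pics/wrist3.png")[170:360,310:460]; cv2.imwrite("pics/w3c.png",cv2.resize(img,None,fx=4,fy=4,interpolation=cv2.INTER_CUBIC)[:600*2])
E
```

```text
base f [-50.5  -0.8]
base r [47.2 -1.2]
baseL [ -8.7 -45.2]
baseR [-8.4 43.3]
plate f [-43.8 -19.7]
plate r [50.2 -1. ]
flangeL [ -6.1 -16.8]
flangeR [-6.  19.1]
caseT front [-34.2  -1.2]
case rear [24.7  5.7]
case topcentre [-4.5  0.9]
```

View pics/w3c.png

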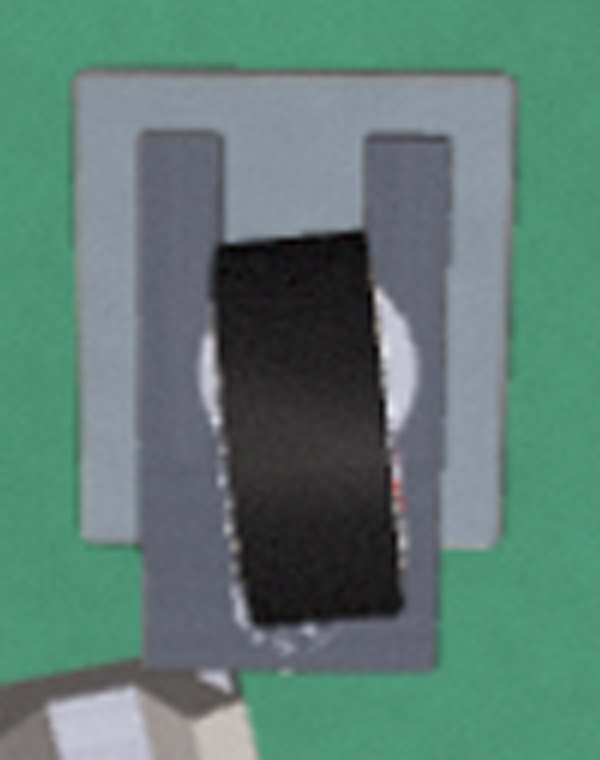

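```bash
python3 -m jog '{"slide":[[0.17,0.05,0.3],[0,0,0.9],[0,0,0.9],[0,0,0.9],[0,0,0.5],[0,0,0],[0,0,0]],"turn":[0,0,0,0,0,0,0]}' 
python3 -m jog '{"slide":[[0,0,0],[0,0,0],[0,0,0],[0,0,0],[0,0,0],[0,0,0],[0,0,0],[0,0,0]],"turn":[0,0,0,0,0,0,0,0]}' -0.7 5
python3 - <<'E'
from h import *
P=[592,-199.6,.23]
go(fx(P,(-5,1.5),126),P[2]+np.pi/2)
w=imaging.camera("wrist"); save(w,"wrist4.png",1.5)
E
```

```text
time_s: 10.35
eef_pos: [587.2, -198.7, 127.7]
tcp_rot: [-0.361, 3.121, -0.0]
ft_force: [0.3, -0.3, 0.7]
gripper_width: 91.4
time_s: 11.15
eef_pos: [587.0, -199.0, 127.2]
tcp_rot: [0.36, -3.121, -0.0]
ft_force: [0.6, 0.1, -0.6]
gripper_width: 30.0
t 11.15 tcp [ 587.  -199.   127.2] w 30.0 F [ 0.6  0.1 -0.6] q [-0.33  0.46  1.73  0.    0.95 -2.13]
toolx [-0.974 -0.227  0.   ] tooly [-0.227  0.974  0.   ] z [-0.  0. -1.]
slide units (current axes) [ 0.01 -0.01  0.04] mm [-0.2 -0.3 -1.2]
turn deg (tool z down => neg) -0.0 units -0.0
turn deg (tool z down => neg) 180.0 units 30.0
```

View pics/wrist4.png

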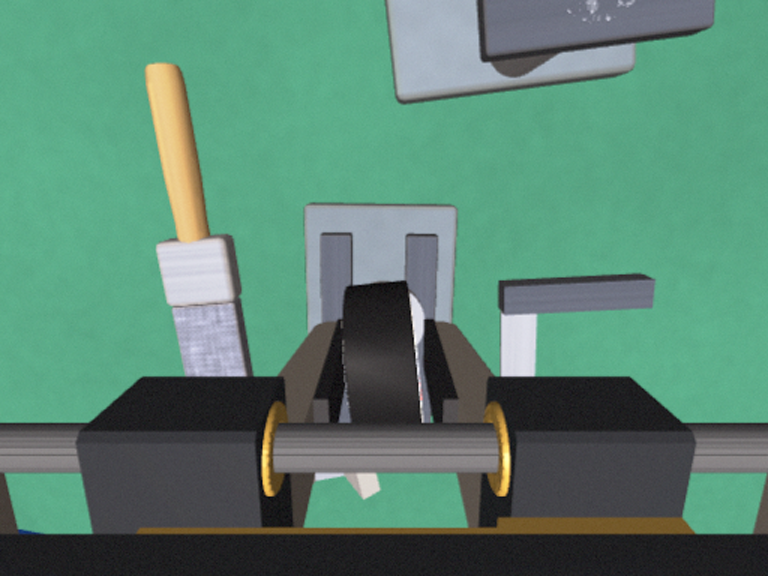

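```bash
python3 -m jog '{"slide":[[0,0,0],[0,0,0],[0,0,0],[0,0,0],[0,0,0]],"turn":[0,0,0,0,0]}' -1 5
python3 - <<'E'
from h import *
w=imaging.camera("wrist"); save(w,"wrist5.png",3,(180,170,330,300))
E
```

```text
time_s: 11.7
eef_pos: [587.0, -199.1, 127.1]
tcp_rot: [0.36, -3.121, 0.0]
ft_force: [0.4, -1.0, -0.9]
gripper_width: 22.0
```

View pics/wrist5.png

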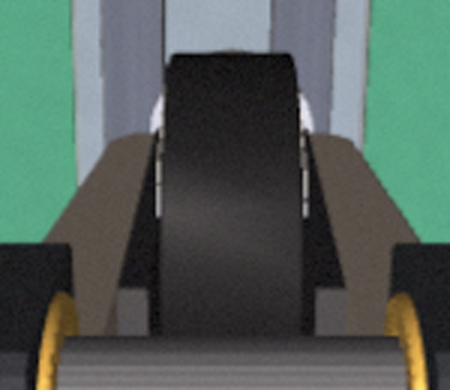

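```bash
python3 -m jog '{"slide":[[0,0,-0.2],[0,0,-0.2],[-0.15,0,0],[-0.15,0,0],[-0.1,0,0],[-0.1,0,0],[-0.1,0,0]],"turn":[0,0,0,0,0,0,0]}'
python3 - <<'E'
from h import *
w=imaging.camera("side"); save(w,"side6.png",6,(250,195,345,285))
P=[592,-199.6,.23]
go(fx(P,(-5,1.5),126),P[2]+np.pi/2)
E
```

```text
time_s: 12.45
eef_pos: [604.4, -194.8, 138.9]
tcp_rot: [0.36, -3.12, -0.0]
ft_force: [-0.7, -0.7, -1.4]
gripper_width: 21.8
t 12.5 tcp [ 604.9 -194.7  138.9] w 22.1 F [-1.3  0.1 -0.9] q [-0.31  0.46  1.69 -0.    0.99 -2.11]
toolx [-0.974 -0.228  0.   ] tooly [-0.228  0.974  0.   ] z [-0.  0. -1.]
slide units (current axes) [ 0.62 -0.01  0.43] mm [-18.1  -4.6 -12.9]
turn deg (tool z down => neg) -0.0 units -0.0
turn deg (tool z down => neg) 180.0 units 30.0
```

View pics/side6.png

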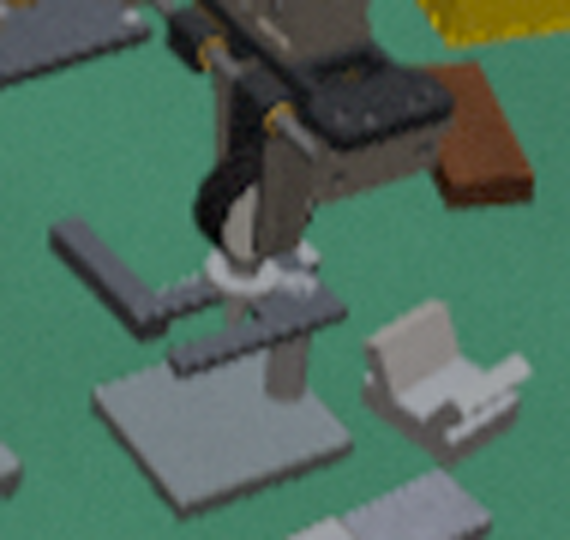

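```bash
python3 -m jog '{"slide":[[-0.1,0,0],[-0.1,0,0],[-0.1,0,0]],"turn":[0,0,0]}'
python3 -m jog '{"slide":[[-0.1,0,0],[-0.1,0,0],[-0.1,0,0],[-0.1,0,0]],"turn":[0,0,0,0]}'
python3 - <<'E'
from h import *
w=imaging.camera("side"); save(w,"side7.png",6,(250,195,345,285))
w=imaging.camera("scene"); save(w,"scene7.png",6,(150,170,245,260))
P=[592,-199.6,.23]
go(fx(P,(-5,1.5),126),P[2]+np.pi/2)
E
```

```text
time_s: 12.8
eef_pos: [613.3, -192.8, 139.0]
tcp_rot: [0.36, -3.12, -0.0]
ft_force: [-1.5, -0.8, -2.8]
gripper_width: 22.1
time_s: 13.2
eef_pos: [625.2, -190.1, 139.2]
tcp_rot: [0.36, -3.121, 0.0]
ft_force: [-1.3, -0.6, -2.2]
gripper_width: 21.9
t 13.3 tcp [ 625.6 -190.   139.3] w 22.0 F [-1.2 -0.7 -1.5] q [-0.3   0.49  1.65  0.    1.01 -2.1 ]
toolx [-0.974 -0.228 -0.001] tooly [-0.228  0.974 -0.   ] z [ 0.001 -0.    -1.   ]
slide units (current axes) [ 1.33 -0.01  0.44] mm [-38.8  -9.3 -13.3]
turn deg (tool z down => neg) -0.0 units -0.0
turn deg (tool z down => neg) 180.0 units 30.0
```

View pics/side7.png

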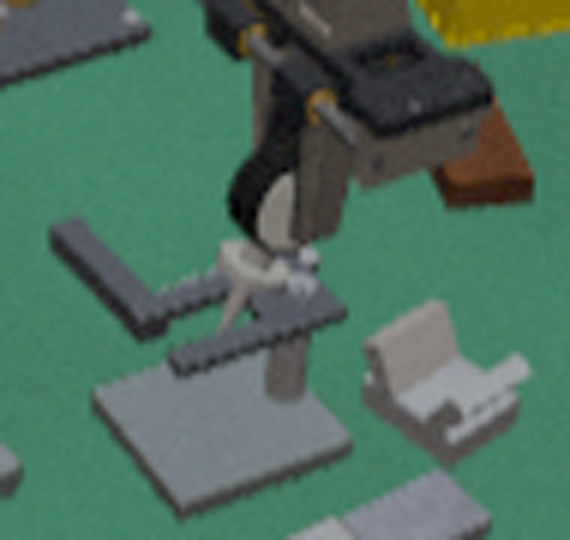

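View pics/scene7.png

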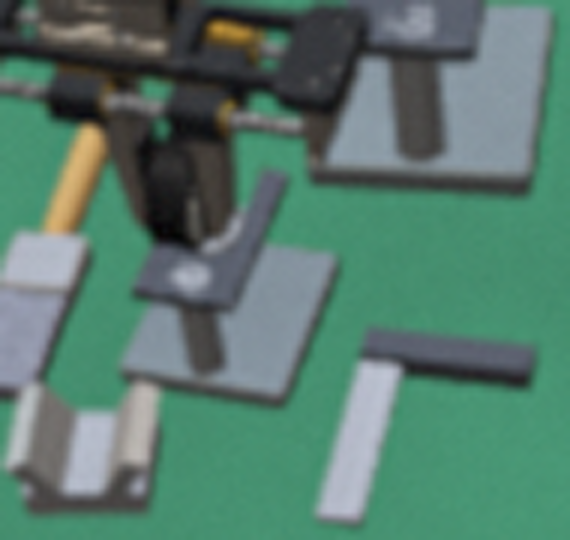

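```bash
python3 -m jog '{"slide":[[0,0,0],[0,0,0],[0,0,-0.3],[0,0,-0.8],[0,0,-0.9],[0,0,-0.9],[0,0,-0.5],[0,0,0]],"turn":[0,0,0,0,0,0,0,0]}' -1 30
python3 - <<'E'
from h import *
w=imaging.camera("side"); save(w,"side8.png",7,(255,175,340,260))
P=[592,-199.6,.23]
go(fx(P,(-5,1.5),126),P[2]+np.pi/2)
s=telemetry.read_state(); M=R.from_rotvec(s["tcp_rot"]).as_matrix()
g=s["eef_pos"]-2*M[:,2]
X=-M[:,0]
for deg in (0,15,20,25,30,35):
    a=np.radians(deg); n=np.cos(a)*np.array([0,0,1])+np.sin(a)*X
    c0=g-1*np.array([0,0,1])
    tip=c0-90*n; fl=c0-45*n
    print(deg,"tip crop",np.round((proj(w,tip)-[255,175])*7),"flange",np.round((proj(w,fl)-[255,175])*7),"stemend",np.round((proj(w,c0-67*n)-[255,175])*7))
E
```

```text
time_s: 14.1
eef_pos: [626.3, -190.6, 244.1]
tcp_rot: [-0.359, 3.117, -0.003]
ft_force: [-0.5, -0.1, -2.3]
gripper_width: 21.8
t 14.15 tcp [ 625.4 -190.3  242.1] w 21.5 F [ 0.5 -0.5 -2.4] q [-0.3   0.39  1.56 -0.    1.19 -2.1 ]
toolx [-0.974 -0.228 -0.002] tooly [-0.228  0.974 -0.001] z [ 0.002 -0.001 -1.   ]
slide units (current axes) [1.33 0.   3.87] mm [ -38.6   -9.  -116.1]
turn deg (tool z down => neg) -0.0 units -0.0
turn deg (tool z down => neg) 180.0 units 30.0
0 tip crop [311. 334.] flange [320. 244.] stemend [316. 288.]
15 tip crop [263. 344.] flange [296. 249.] stemend [280. 296.]
20 tip crop [248. 345.] flange [288. 249.] stemend [268. 296.]
25 tip crop [233. 344.] flange [281. 249.] stemend [257. 296.]
30 tip crop [219. 342.] flange [274. 247.] stemend [247. 294.]
35 tip crop [205. 338.] flange [267. 245.] stemend [237. 291.]
```

View pics/side8.png

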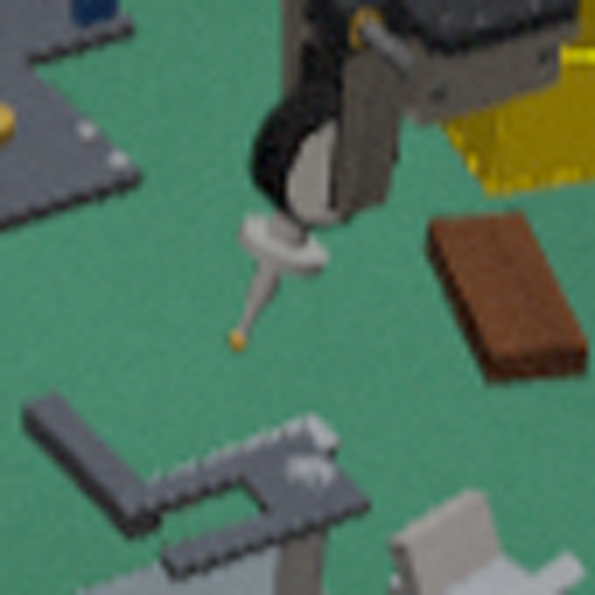

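```bash
python3 -m jog '{"slide":[[0,0,0],[0,0,0],[0,0,0],[0,0,0],[0,0,0],[0,0,0],[0,0,0],[0,0,0],[0,0,0],[0,0,0],[0,0,0],[0,0,0],[0,0,0],[0,0,0],[0,0,0]],"turn":[1,1,1,1,1,1,1,1,1,1,1,1,1,1,1]}'
python3 -m jog '{"slide":[[0,0,0],[0,0,0],[0,0,0],[0,0,0],[0,0,0],[0,0,0],[0,0,0],[0,0,0],[0,0,0],[0,0,0],[0,0,0],[0,0,0],[0,0,0],[0,0,0],[0,0,0],[0,0,0]],"turn":[1,1,1,1,1,1,1,1,1,1,1,1,1,1,0.7,0]}'
python3 - <<'E'
from h import *
n=np.array([-np.sin(np.radians(25))*np.cos(.261),-np.sin(np.radians(25))*np.sin(.261),np.cos(np.radians(25))])
red=np.array([496.3,184.5,46]);C=red+90*n;print(C)
go(C+[0,0,60],.261+np.pi/2)
E
```

```text
time_s: 15.65
eef_pos: [624.0, -189.9, 239.0]
tcp_rot: [-1.956, -2.455, 0.002]
ft_force: [-0.2, 0.3, -1.6]
gripper_width: 22.0
time_s: 17.25
eef_pos: [624.1, -189.9, 239.3]
tcp_rot: [-3.114, -0.407, 0.004]
ft_force: [0.2, -0.6, -2.3]
gripper_width: 21.9
[459.55253186 174.68502339 127.56770083]
t 17.25 tcp [ 624.1 -189.9  239.3] w 21.9 F [ 0.2 -0.6 -2.3] q [-0.3   0.39  1.56 -0.    1.19  1.01]
toolx [ 0.966  0.257 -0.002] tooly [ 0.257 -0.966 -0.001] z [-0.003  0.001 -1.   ]
slide units (current axes) [ -2.17 -13.15   1.75] mm [-164.5  364.6  -51.7]
turn deg (tool z down => neg) 179.9 units 29.99
turn deg (tool z down => neg) -0.1 units -0.01
```

```bash
python3 -m jog '{"slide":[[-0.155,-0.94,0.1],[-0.155,-0.94,0.1],[-0.155,-0.94,0.1],[-0.155,-0.94,0.1],[-0.155,-0.94,0.1],[-0.155,-0.94,0.1],[-0.155,-0.94,0.15],[-0.155,-0.94,0.15],[-0.155,-0.94,0.15],[-0.155,-0.94,0.15],[-0.155,-0.94,0.15],[-0.155,-0.94,0.15],[-0.155,-0.94,0.15],[-0.155,-0.94,0.1],[0,0,0],[0,0,0],[0,0,0]],"turn":[0,0,0,0,0,0,0,0,0,0,0,0,0,0,0,0,0]}'
cat > chk.py <<'E'
from h import *
import sys
tag=sys.argv[1]
red=np.array([496.3,184.5,46]);blue=np.array([507.9,141.1,46]);T=dict(red=red,blue=blue)[sys.argv[2]]
n=np.array([-np.sin(np.radians(25))*np.cos(.261),-np.sin(np.radians(25))*np.sin(.261),np.cos(np.radians(25))])
ob=[]
for cn,sz in (("side",70),("scene",70)):
    c=imaging.camera(cn); u=proj(c,T+45*n); x0,y0=int(u[0]-sz/2),int(u[1]-sz/2)
    save(c,f"{cn}_{tag}.png",8,(x0,y0,x0+sz,y0+sz)); 
    print(cn,"crop",x0,y0,"x8; T at",np.round((proj(c,T)-[x0,y0])*8))
    s=telemetry.read_state(); C=s["eef_pos"]+[0,0,1]
    for deg in (20,25,30):
        a=np.radians(deg); m=np.cos(a)*np.array([0,0,1])+np.sin(a)*(-np.array([np.cos(.261),np.sin(.261),0]))
        print(deg,"tipball",np.round((proj(c,C-86*m)-[x0,y0])*8+3.5),"flange",np.round((proj(c,C-45*m)-[x0,y0])*8+3.5))
    for r in models.mark_of("gauge_tip",cn)[:2]: print("net tip",np.round((np.array(r["xy"])*W-[x0,y0])*8),round(r["confidence"],2))
go(T+90*n-[0,0,1],None)
E
python3 chk.py a red
```

```text
time_s: 18.95
eef_pos: [460.3, 173.9, 188.4]
tcp_rot: [3.114, 0.41, -0.001]
ft_force: [-0.2, 0.5, -2.0]
gripper_width: 21.8
side crop 187 145 x8; T at [320. 352.]
20 tipball [307. 242.] flange [276. 174.]
25 tipball [321. 233.] flange [284. 169.]
30 tipball [334. 222.] flange [291. 164.]
scene crop 280 184 x8; T at [267. 390.]
20 tipball [288. 269.] flange [303. 169.]
25 tipball [288. 278.] flange [303. 174.]
30 tipball [289. 286.] flange [303. 177.]
t 19.15 tcp [460.6 173.8 188.7] w 21.8 F [ 0.2  0.2 -1.9] q [ 0.36  0.2   1.95 -0.    0.99  1.67]
toolx [0.966 0.257 0.   ] tooly [ 0.257 -0.966  0.   ] z [ 0. -0. -1.]
slide units (current axes) [-0.03 -0.04  2.07] mm [ -1.    0.8 -62.1]
```

View pics/side_a.png

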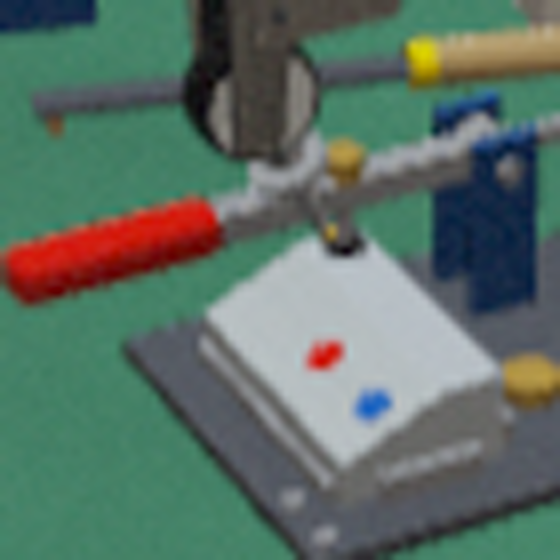

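View pics/scene_a.png

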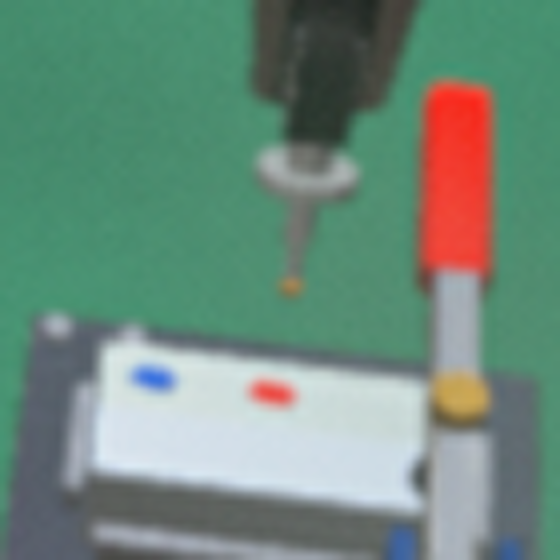

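```bash
cat > tip.py <<'E'
from h import *
import sys
sx,sy,cx,cy,six,siy,scx,scy=map(float,sys.argv[2:10])
red=np.array([496.3,184.5,46]);blue=np.array([507.9,141.1,46]);T=dict(red=red,blue=blue)[sys.argv[1]]
n=np.array([-np.sin(np.radians(25))*np.cos(.261),-np.sin(np.radians(25))*np.sin(.261),np.cos(np.radians(25))])
D=imaging.camera("side");S=imaging.camera("scene")
b,e=tri([(D,np.array([six+(sx+.5)/8-.5,siy+(sy+.5)/8-.5])),(S,np.array([scx+(cx+.5)/8-.5,scy+(cy+.5)/8-.5]))])
s=telemetry.read_state(); C=s["eef_pos"]+[0,0,1]
v=(C-b); fxx=np.array([np.cos(.261),np.sin(.261),0]); fy=np.array([-np.sin(.261),np.cos(.261),0])
print("ball",np.round(b,1),e,"len",round(np.linalg.norm(v),1),"tilt",round(np.degrees(np.arctan2(-v@fxx,v[2])),1),"side tilt",round(np.degrees(np.arctan2(v@fy,v[2])),1))
d=T+4*n-b; print("ball to contact: fixture x,y,z",np.round([d@fxx,d@fy,d[2]],1),"normal gap",round(-d@n,1),"tool units",np.round(np.array([d@fxx,-d@fy,-d[2]])/30,3))
E
python3 tip.py red 330 231 291 286 187 145 280 184
```

```text
ball [499.6 184.9 111.5] [array([-0.2, -0.1]), array([-0.2,  0.2])] len 88.1 tilt 27.4 side tilt -0.3
ball to contact: fixture x,y,z [ -4.9   0.5 -61.9] normal gap 54.0 tool units [-0.165 -0.016  2.063]
```

```bash
python3 -m jog '{"slide":[[-0.1,0,0.3],[-0.1,0,0.6],[-0.1,-0.02,0.5],[0,0,0.36],[0,0,0],[0,0,0]],"turn":[0,0,0,0,0,0]}'
python3 chk.py b red
```

```text
time_s: 19.85
eef_pos: [451.5, 172.8, 135.9]
tcp_rot: [3.115, 0.409, -0.0]
ft_force: [0.8, 0.6, -1.5]
gripper_width: 22.0
side crop 187 145 x8; T at [320. 352.]
20 tipball [290. 346.] flange [260. 281.]
25 tipball [304. 336.] flange [267. 276.]
30 tipball [317. 326.] flange [274. 270.]
net tip [ 56. 246.] 0.28
scene crop 280 184 x8; T at [267. 390.]
20 tipball [277. 343.] flange [291. 248.]
25 tipball [277. 352.] flange [291. 253.]
30 tipball [277. 360.] flange [291. 256.]
net tip [164. 638.] 0.16
t 20.05 tcp [451.9 173.  136.5] w 21.5 F [-0.3  0.4 -2. ] q [ 0.36  0.26  2.02 -0.    0.87  1.67]
toolx [0.966 0.258 0.001] tooly [ 0.258 -0.966 -0.   ] z [ 0.001  0.    -1.   ]
slide units (current axes) [0.26 0.01 0.33] mm [ 7.7  1.7 -9.9]
```

View pics/side_b.png

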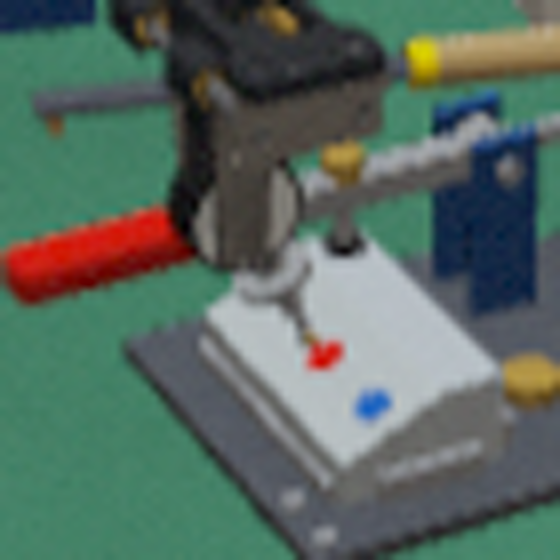

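View pics/scene_b.png

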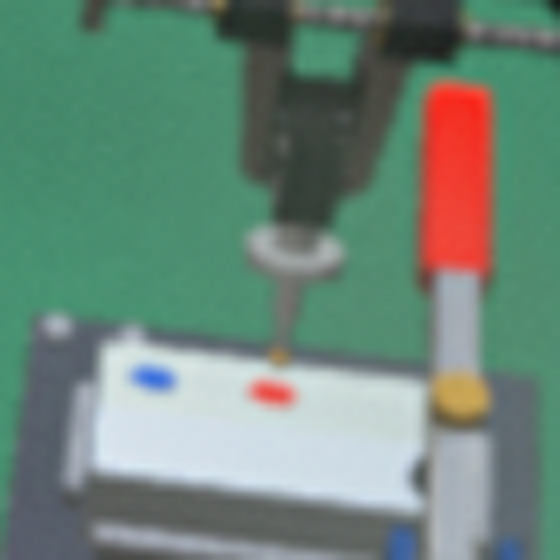

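```bash
python3 tip.py red 314 338 278 355 187 145 280 184
```

```text
ball [490.  182.4  59.1] [array([-0.4, -0.3]), array([-0.5,  0.4])] len 87.6 tilt 26.8 side tilt 0.5
ball to contact: fixture x,y,z [ 4.9  0.4 -9.5] normal gap 10.7 tool units [ 0.164 -0.013  0.317]
```

```bash
python3 -m jog '{"slide":[[0.03,0,0.06],[0.03,0,0.06],[0.03,0,0.06],[0.03,0,0.06],[0,0,0]],"turn":[0,0,0,0,0]}'
python3 -m jog '{"slide":[[0.015,0,0.03],[0.015,0,0.03],[0.015,0,0.03],[0,0,0]],"turn":[0,0,0,0]}'
python3 -c "
from h import *
go([0,0,0])"
```

```text
time_s: 20.65
eef_pos: [454.8, 173.6, 128.4]
tcp_rot: [3.115, 0.409, -0.001]
ft_force: [-0.2, 0.1, -2.1]
gripper_width: 22.1
time_s: 21.05
eef_pos: [456.1, 174.0, 126.0]
tcp_rot: [-3.115, -0.409, 0.0]
ft_force: [-1.4, -1.1, -1.0]
gripper_width: 21.7
t 21.05 tcp [456.1 174.  126. ] w 21.7 F [-1.4 -1.1 -1. ] q [0.36 0.28 2.02 0.   0.85 1.67]
toolx [ 0.966  0.258 -0.   ] tooly [ 0.258 -0.966 -0.   ] z [-0. -0. -1.]
slide units (current axes) [-16.19   1.68   4.2 ] mm [-456.1 -174.  -126. ]
```

```bash
python3 -m jog '{"slide":[[0.015,0,0.03],[0.015,0,0.03],[0.015,0,0.03],[0,0,0],[0,0,0]],"turn":[0,0,0,0,0]}'
python3 chk.py c red
```

```text
time_s: 21.55
eef_pos: [457.3, 174.4, 123.3]
tcp_rot: [3.115, 0.409, -0.0]
ft_force: [-2.6, -1.2, 0.3]
gripper_width: 21.9
side crop 187 145 x8; T at [320. 352.]
20 tipball [302. 367.] flange [272. 302.]
25 tipball [316. 357.] flange [279. 297.]
30 tipball [329. 347.] flange [286. 292.]
scene crop 280 184 x8; T at [267. 390.]
20 tipball [272. 376.] flange [286. 282.]
25 tipball [272. 385.] flange [286. 287.]
30 tipball [272. 393.] flange [286. 291.]
t 21.75 tcp [457.4 174.4 123.3] w 22.0 F [-2.3 -1.2  0.4] q [0.36 0.29 2.02 0.   0.84 1.67]
toolx [ 0.966  0.258 -0.   ] tooly [ 0.258 -0.966  0.   ] z [-0. -0. -1.]
slide units (current axes) [ 0.07  0.01 -0.11] mm [2.2 0.3 3.3]
```

View pics/side_c.png

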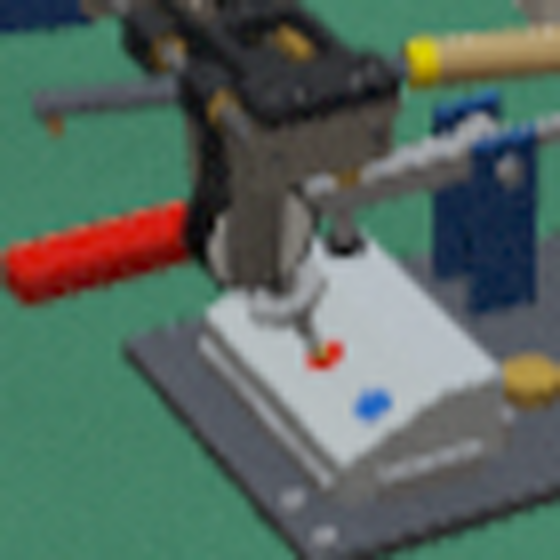

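View pics/scene_c.png

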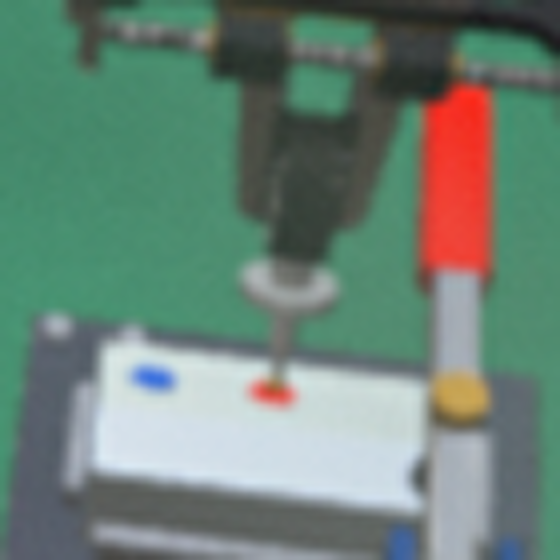

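```bash
python3 -m jog '{"slide":[[-0.085,0,-0.18],[-0.085,0,-0.18],[0,0.5,0],[0,0.5,0],[0,0.5,0],[0,0,0],[0,0,0]],"turn":[0,0,0,0,0,0,0]}'
python3 chk.py d blue
```

```text
time_s: 22.45
eef_pos: [464.2, 129.7, 134.4]
tcp_rot: [-3.115, -0.407, -0.001]
ft_force: [-0.5, 0.2, -2.9]
gripper_width: 22.1
side crop 192 151 x8; T at [327. 354.]
20 tipball [298. 350.] flange [268. 285.]
25 tipball [312. 341.] flange [276. 280.]
30 tipball [326. 330.] flange [283. 274.]
scene crop 265 182 x8; T at [268. 391.]
20 tipball [278. 349.] flange [291. 254.]
25 tipball [278. 358.] flange [290. 259.]
30 tipball [277. 366.] flange [290. 263.]
t 22.65 tcp [464.  130.1 134.2] w 21.7 F [-0.2  0.  -1.9] q [0.27 0.26 2.02 0.   0.86 1.58]
toolx [0.966 0.258 0.   ] tooly [ 0.258 -0.966 -0.   ] z [ 0.  0. -1.]
slide units (current axes) [0.24 0.02 0.25] mm [ 7.1  1.2 -7.6]
```

View pics/side_d.png

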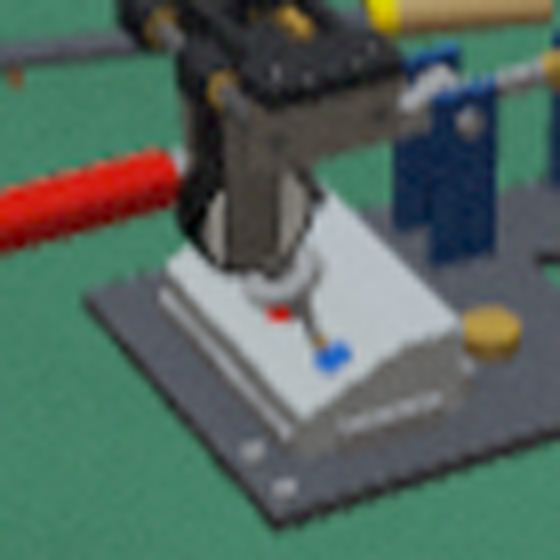

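View pics/scene_d.png

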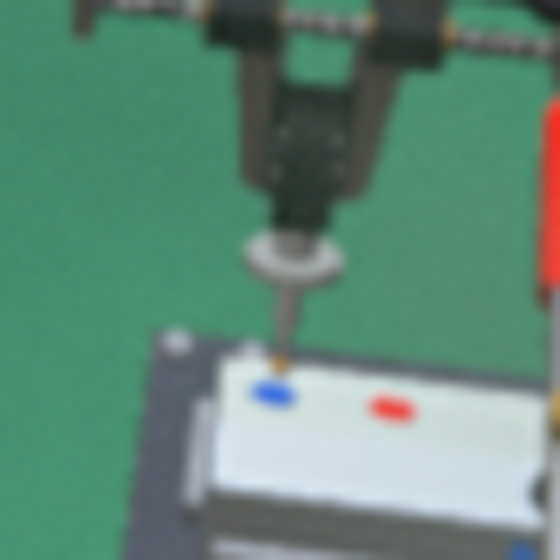

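```bash
python3 -m jog '{"slide":[[0.03,0,0.06],[0.03,0,0.06],[0.03,0,0.06],[0.02,0,0.06],[0,0,0]],"turn":[0,0,0,0,0]}'
python3 -m jog '{"slide":[[0.015,0,0.03],[0.015,0,0.03],[0,0,0]],"turn":[0,0,0]}'
python3 -m jog '{"slide":[[0.015,0,0.03],[0.015,0,0.03],[0,0,0],[0,0,0]],"turn":[0,0,0,0]}'
python3 chk.py e blue
```

```text
time_s: 23.15
eef_pos: [467.3, 130.5, 126.7]
tcp_rot: [3.115, 0.409, -0.0]
ft_force: [-1.0, -0.4, -0.8]
gripper_width: 21.7
time_s: 23.45
eef_pos: [468.1, 130.7, 125.0]
tcp_rot: [-3.115, -0.409, 0.0]
ft_force: [-1.2, -0.0, -0.3]
gripper_width: 21.7
time_s: 23.85
eef_pos: [468.9, 130.9, 123.2]
tcp_rot: [3.115, 0.409, -0.001]
ft_force: [-1.5, 0.1, 0.4]
gripper_width: 22.0
side crop 192 151 x8; T at [327. 354.]
20 tipball [309. 369.] flange [279. 304.]
25 tipball [323. 359.] flange [286. 299.]
30 tipball [336. 348.] flange [293. 293.]
scene crop 265 182 x8; T at [268. 391.]
20 tipball [273. 377.] flange [285. 283.]
25 tipball [273. 386.] flange [285. 288.]
30 tipball [272. 394.] flange [285. 292.]
t 24.05 tcp [469.  130.9 123.3] w 21.9 F [-2.4 -0.   0.3] q [0.27 0.28 2.02 0.   0.84 1.58]
toolx [ 0.966  0.258 -0.   ] tooly [ 0.258 -0.966 -0.   ] z [-0. -0. -1.]
slide units (current axes) [ 0.07  0.01 -0.11] mm [2.2 0.4 3.3]
```

View pics/side_e.png

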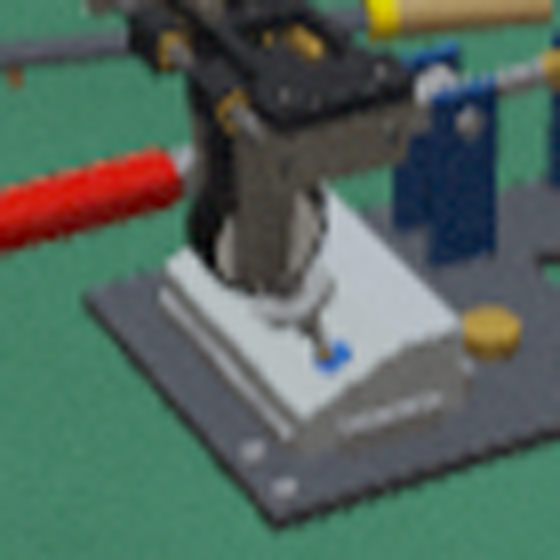

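View pics/scene_e.png

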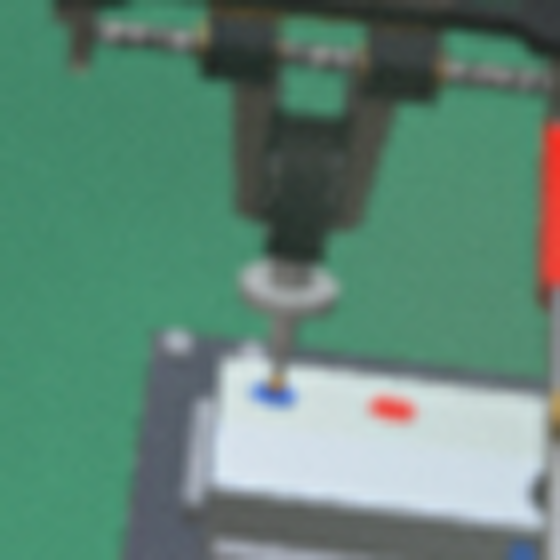

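```bash
python3 tip.py blue 323 354 277 383 192 151 265 182
```

```text
ball [504.1 141.5  48.4] [array([-0.1, -0.1]), array([-0.1,  0.1])] len 84.2 tilt 25.8 side tilt -0.9
ball to contact: fixture x,y,z [ 1.9 -1.3  1.2] normal gap -0.3 tool units [ 0.064  0.044 -0.039]
```

```bash
python3 -m jog '{"slide":[[-0.085,0,-0.18],[-0.085,0,-0.18],[0,0,-0.6],[0,0,-0.9],[0,0,-0.9],[0,0,-0.8],[0,0,0]],"turn":[0,0,0,0,0,0,0.3]}'
python3 - <<'E'
from h import *
P=[592,-199.6,.23]
go(fx(P,(-36,0),225),P[2]+np.pi/2)
c=imaging.camera("side"); save(c,"side_f.png",6,(190,110,290,210))
E
```

```text
time_s: 24.85
eef_pos: [466.1, 130.0, 233.9]
tcp_rot: [-3.12, -0.359, -0.01]
ft_force: [1.6, -1.2, -2.3]
gripper_width: 22.0
t 24.85 tcp [466.1 130.  233.9] w 22.0 F [ 1.6 -1.2 -2.3] q [ 0.27  0.13  1.93 -0.    1.08  1.61]
toolx [0.974 0.227 0.006] tooly [ 0.227 -0.974 -0.   ] z [ 0.006  0.002 -1.   ]
slide units (current axes) [ 0.39 11.66  0.3 ] mm [  90.9 -337.9   -8.9]
turn deg (tool z down => neg) 180.0 units 29.99
turn deg (tool z down => neg) -0.0 units -0.01
```

View pics/side_f.png

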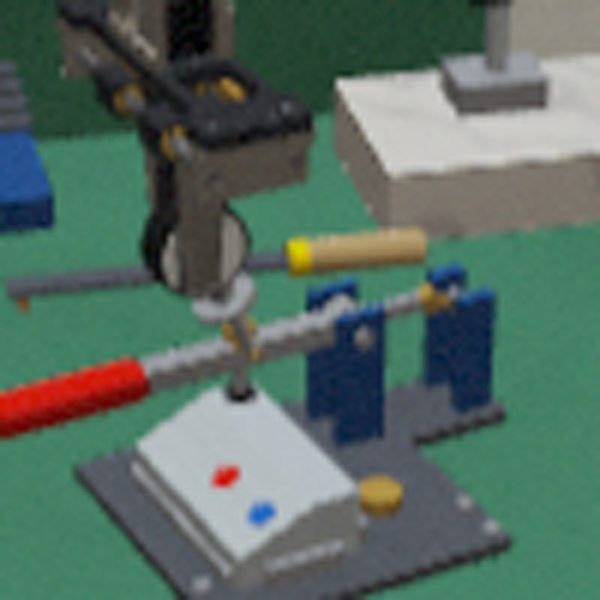

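```bash
python3 -m jog '{"slide":[[0.03,0.97,0],[0.03,0.97,0],[0.03,0.97,0],[0.03,0.97,0],[0.03,0.97,0],[0.03,0.97,0],[0.03,0.97,0],[0.03,0.97,0],[0.03,0.97,0],[0.03,0.97,0],[0.03,0.97,0],[0.06,0.97,0],[0,0,0.5],[0,0,0.4],[0,0,0],[0,0,0]],"turn":[0,0,0,0,0,0,0,0,0,0,0,0,0,0,0,0]}'
python3 - <<'E'
from h import *
P=[592,-199.6,.23]
go(fx(P,(-36,0),139),P[2]+np.pi/2)
c=imaging.camera("side"); save(c,"side_g.png",6,(245,175,345,275))
c=imaging.camera("scene"); save(c,"scene_g.png",6,(145,150,245,250))
E
```

```text
time_s: 26.5
eef_pos: [554.4, -206.8, 202.6]
tcp_rot: [-3.12, -0.361, 0.002]
ft_force: [-0.3, 0.6, -1.5]
gripper_width: 21.8
t 26.5 tcp [ 554.4 -206.8  202.6] w 21.8 F [-0.3  0.6 -1.5] q [-0.36  0.33  1.73  0.    1.08  0.98]
toolx [ 0.974  0.228 -0.001] tooly [ 0.228 -0.974 -0.001] z [-0.001  0.001 -1.   ]
slide units (current axes) [0.08 0.06 2.12] mm [  2.6  -1.  -63.6]
turn deg (tool z down => neg) -180.0 units -30.0
turn deg (tool z down => neg) 0.0 units 0.0
```

View pics/side_g.png

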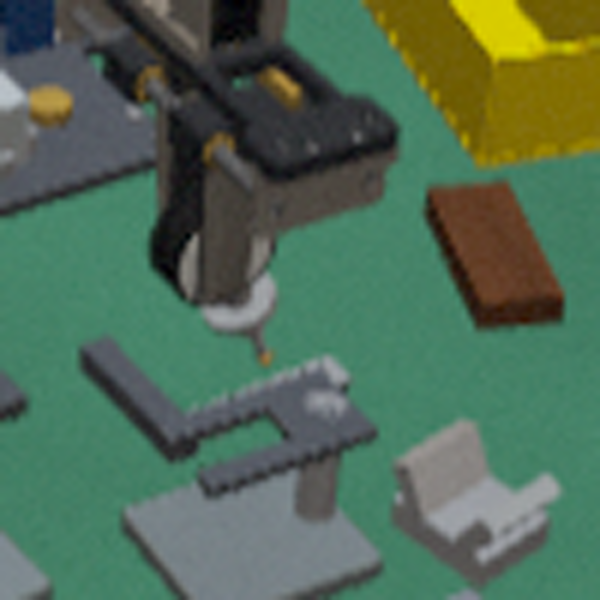

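View pics/scene_g.png

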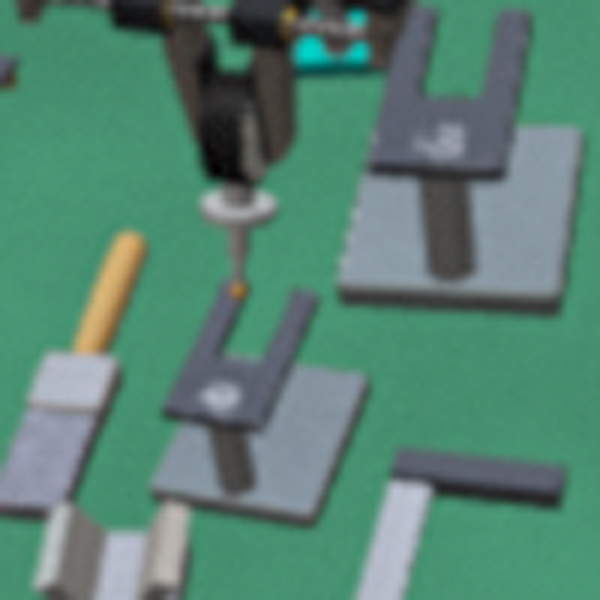

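```bash
python3 - <<'E'
from h import *
P=[592,-199.6,.23]
D=imaging.camera("side");S=imaging.camera("scene")
def cr(o,u,s=6): return np.array([o[0]+(u[0]+.5)/s-.5,o[1]+(u[1]+.5)/s-.5])
def st(p):
    d=p[:2]-P[:2];c,s=np.cos(P[2]),np.sin(P[2]);return np.round([c*d[0]+s*d[1],-s*d[0]+c*d[1],p[2]],1)
for n,a,b in [("slot end",(279,425),(242,361)),("tip",(264,357),(238,290))]:
    A=cr((245,175),a);B=cr((145,150),b)
    x,e=tri([(D,A),(S,B)]);print(n,st(x),[i.tolist() for i in e],st(onz(D,A,83)),st(onz(S,B,83)))
print("tcp",st(telemetry.read_state()["eef_pos"]))
E
```

```text
slot end [ 9.9  0.2 80. ] [[-0.5, -0.2], [-0.4, 0.3]] [ 8.6 -4.2 83. ] [11.1  2.4 83. ]
tip [  0.5   2.  124. ] [[-0.1, -0.0], [-0.1, 0.0]] [29.7 42.6 83. ] [-36.1 -15.5  83. ]
tcp [-37.5   0.8 203.7]
```

```bash
python3 -m jog '{"slide":[[-0.1,0.04,0.4],[0,0,0.6],[0,0,0.6],[0,0,0.4],[0,0,0.14],[0,0,0]],"turn":[0,0,0,0,0,0]}'
python3 - <<'E'
from h import *
P=[592,-199.6,.23]
go(fx(P,(6,0),139),P[2]+np.pi/2)
c=imaging.camera("side"); save(c,"side_h.png",6,(245,175,345,275))
E
```

```text
time_s: 27.3
eef_pos: [552.0, -209.5, 138.3]
tcp_rot: [-3.12, -0.36, 0.001]
ft_force: [0.8, -0.2, -1.8]
gripper_width: 21.6
t 27.3 tcp [ 552.  -209.5  138.3] w 21.6 F [ 0.8 -0.2 -1.8] q [-0.37  0.4   1.79 -0.    0.95  0.98]
toolx [ 0.974  0.228 -0.001] tooly [ 0.228 -0.974 -0.001] z [-0.001  0.    -1.   ]
slide units (current axes) [ 1.57 -0.02 -0.03] mm [45.8 11.3  0.7]
turn deg (tool z down => neg) 180.0 units 30.0
turn deg (tool z down => neg) -0.0 units -0.0
```

View pics/side_h.png

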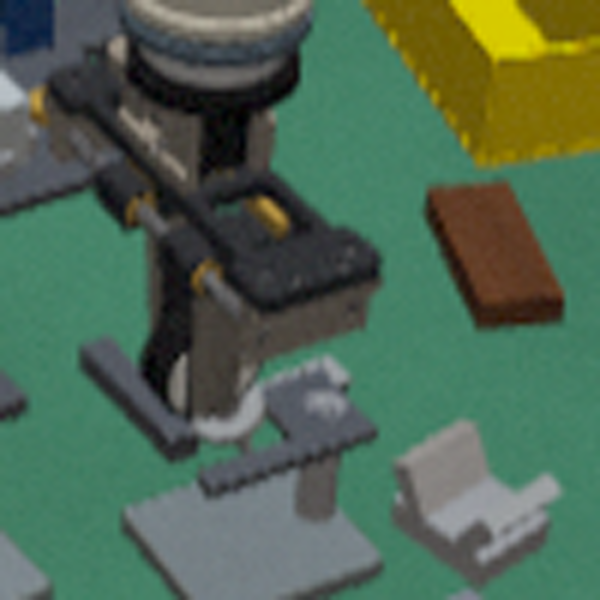

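```bash
python3 -m jog '{"slide":[[0,0,0],[0,0,0],[0.15,0,0],[0.15,0,0],[0.15,0,0],[0.15,0,0],[0.15,0,0]],"turn":[0,0,0,0,0,0,0]}' -1 5
python3 -m jog '{"slide":[[0.12,0,0],[0.12,0,0],[0.12,0,0],[0.12,0,0],[0.12,0,0],[0.12,0,0],[0.1,0,0]],"turn":[0,0,0,0,0,0,0]}'
python3 - <<'E'
from h import *
P=[592,-199.6,.23]
go(fx(P,(6,0),139),P[2]+np.pi/2)
c=imaging.camera("side"); save(c,"side_i.png",6,(245,175,345,275))
c=imaging.camera("scene"); save(c,"scene_i.png",6,(145,150,245,250))
E
```

```text
time_s: 28.05
eef_pos: [574.4, -204.4, 138.8]
tcp_rot: [-3.121, -0.36, 0.001]
ft_force: [-1.1, -1.0, -1.7]
gripper_width: 22.2
time_s: 28.75
eef_pos: [598.5, -198.9, 138.9]
tcp_rot: [3.121, 0.36, 0.0]
ft_force: [-0.7, 0.0, -0.1]
gripper_width: 22.2
t 28.75 tcp [ 598.5 -198.9  138.9] w 22.2 F [-0.7  0.  -0.1] q [-0.32  0.46  1.7  -0.    0.98  1.02]
toolx [0.974 0.227 0.   ] tooly [ 0.227 -0.974  0.   ] z [ 0. -0. -1.]
slide units (current axes) [-0.02 -0.03 -0.  ] mm [-0.6  0.6  0.1]
turn deg (tool z down => neg) 180.0 units 30.0
turn deg (tool z down => neg) -0.0 units -0.0
```

View pics/side_i.png

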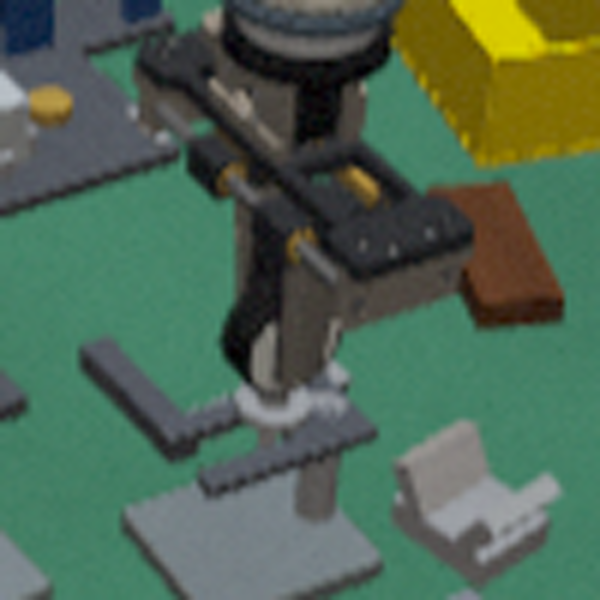

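View pics/scene_i.png

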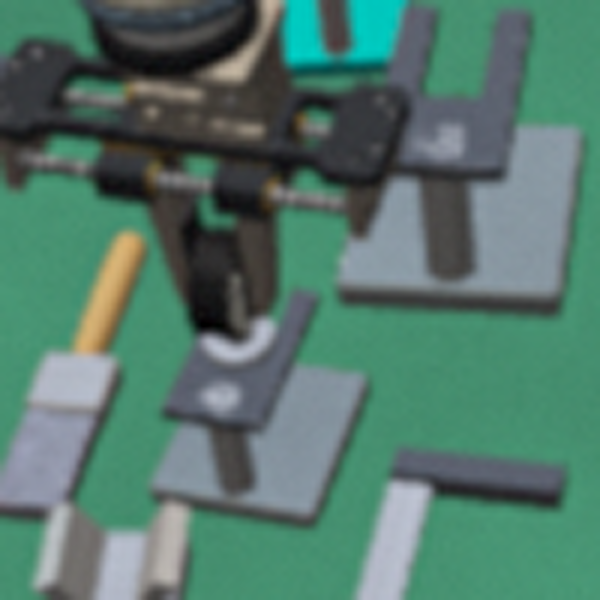

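```bash
python3 -m jog '{"slide":[[-0.15,0,0],[-0.15,0,0],[-0.06,0,0],[0,0,0.1],[0,0,0.1],[0,0,0.1],[0,0,0.1],[0,0,0],[0,0,0]],"turn":[0,0,0,0,0,0,0,0,0]}' -1 3
python3 - <<'E'
from h import *
P=[592,-199.6,.23]
go(fx(P,(-5,0),127),P[2]+np.pi/2)
c=imaging.camera("side"); save(c,"side_j.png",6,(245,175,345,275))
c=imaging.camera("scene"); save(c,"scene_j.png",6,(145,150,245,250))
E
```

```text
time_s: 29.75
eef_pos: [587.7, -201.4, 126.6]
tcp_rot: [-3.121, -0.36, 0.0]
ft_force: [1.2, 0.1, -1.7]
gripper_width: 22.1
t 29.75 tcp [ 587.7 -201.4  126.6] w 22.1 F [ 1.2  0.1 -1.7] q [-0.33  0.46  1.73  0.    0.95  1.01]
toolx [ 0.974  0.228 -0.   ] tooly [ 0.228 -0.974 -0.   ] z [-0.  0. -1.]
slide units (current axes) [-0.01 -0.02 -0.01] mm [-0.6  0.6  0.4]
turn deg (tool z down => neg) 180.0 units 30.0
turn deg (tool z down => neg) -0.0 units -0.0
```

View pics/side_j.png

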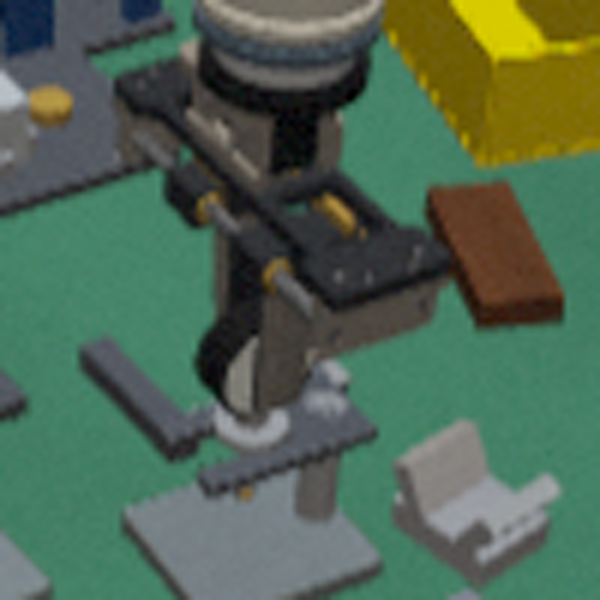

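View pics/scene_j.png

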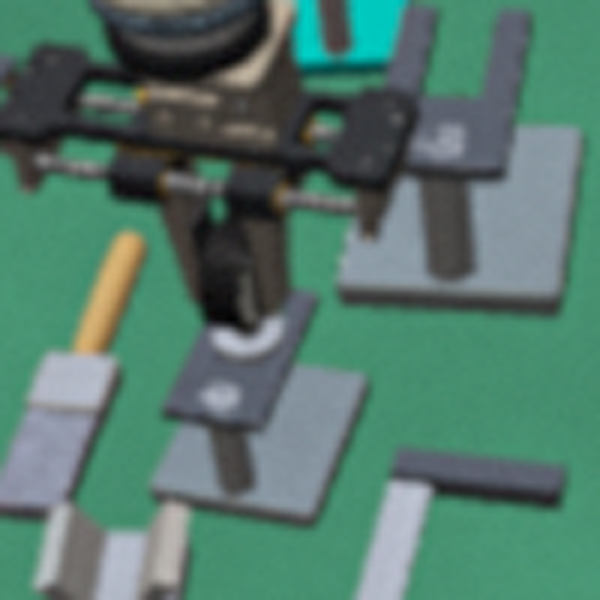

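```bash
python3 -m jog '{"slide":[[0,0,0.03],[0,0,0.03],[0,0,0]],"turn":[0,0,0]}'
python3 -m jog '{"slide":[[0,0,0],[0,0,0],[0,0,0],[0,0,0],[0,0,0],[0,0,0],[0,0,0]],"turn":[0,0,0,0,0,0,0]}' 0.5
python3 - <<'E'
from h import *
c=imaging.camera("side"); save(c,"side_k.png",6,(245,175,345,275))
c=imaging.camera("wrist"); save(c,"wrist_k.png",1.5)
E
```

```text
time_s: 30.15
eef_pos: [587.9, -201.2, 125.4]
tcp_rot: [-3.121, -0.36, -0.001]
ft_force: [-1.3, 2.0, 3.5]
gripper_width: 21.9
time_s: 30.85
eef_pos: [587.6, -201.4, 125.0]
tcp_rot: [3.121, 0.36, -0.0]
ft_force: [-0.3, -0.3, -0.7]
gripper_width: 68.9
```

View pics/side_k.png

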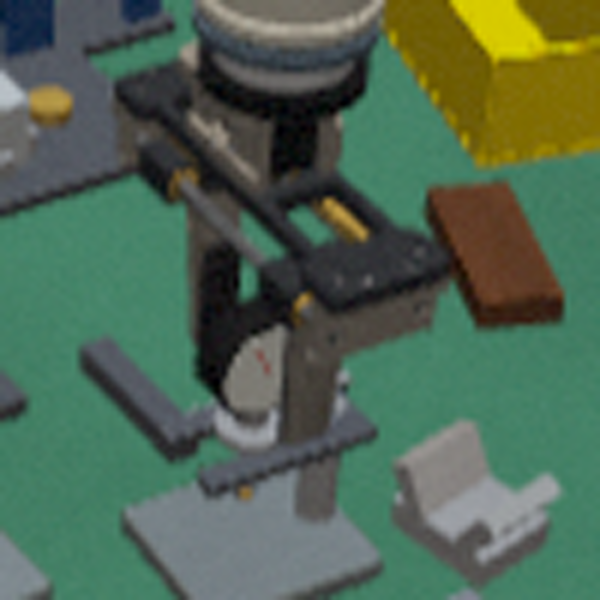

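View pics/wrist_k.png

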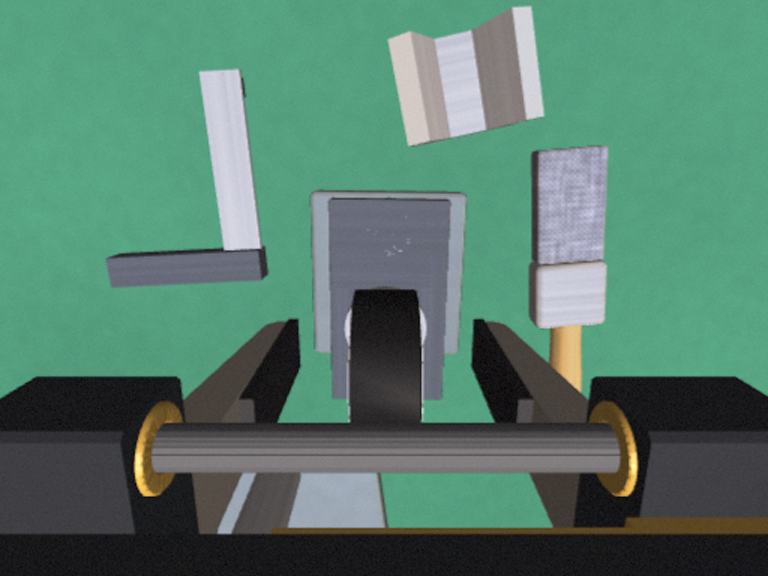

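Gauge hangs free, centred between the open fingers. Raise straight up and check all.

```bash
python3 -m jog '{"slide":[[0,0,-0.2],[0,0,-0.5],[0,0,-0.9],[0,0,-0.9],[0,0,-0.9],[0,0,-0.8],[0,0,0],[0,0,0],[0,0,0]],"turn":[0,0,0,0,0,0,0,0,0]}'
python3 - <<'E'
from h import *
P=[592,-199.6,.23]
go(fx(P,(-5,0),127),P[2]+np.pi/2)
c=imaging.camera("side"); save(c,"side_l.png",6,(245,175,345,275)); save(c,"side_lf.png",6,(190,110,290,210))
for n,z in (("flange u",83),("case",128),("top",156)): print(n,np.round((proj(c,fx(P,(-5,0),z))-[245,175])*6+2.5))
w=imaging.camera("wrist"); save(w,"wrist_l.png",1.5)
for n,z in (("flange top",89),("top",156)): print(n,np.round(proj(w,fx(P,(-5,0),z))*1.5))
c=imaging.camera("scene"); save(c,"scene_l.png",1.5)
E
```

```text
time_s: 31.85
eef_pos: [587.0, -201.1, 250.2]
tcp_rot: [-3.12, -0.36, 0.002]
ft_force: [-1.1, -0.6, -0.6]
gripper_width: 68.9
t 31.85 tcp [ 587.  -201.1  250.2] w 68.9 F [-1.1 -0.6 -0.6] q [-0.33  0.33  1.62  0.    1.19  1.01]
toolx [ 0.974  0.228 -0.001] tooly [ 0.228 -0.974 -0.001] z [-0.001  0.    -1.   ]
slide units (current axes) [ 0.01 -0.01  4.11] mm [ 1.000e-01  4.000e-01 -1.232e+02]
turn deg (tool z down => neg) 180.0 units 30.0
turn deg (tool z down => neg) -0.0 units -0.0
flange u [250. 428.]
case [256. 356.]
top [260. 309.]
flange top [385. 263.]
top [384. 288.]
```

View pics/side_l.png

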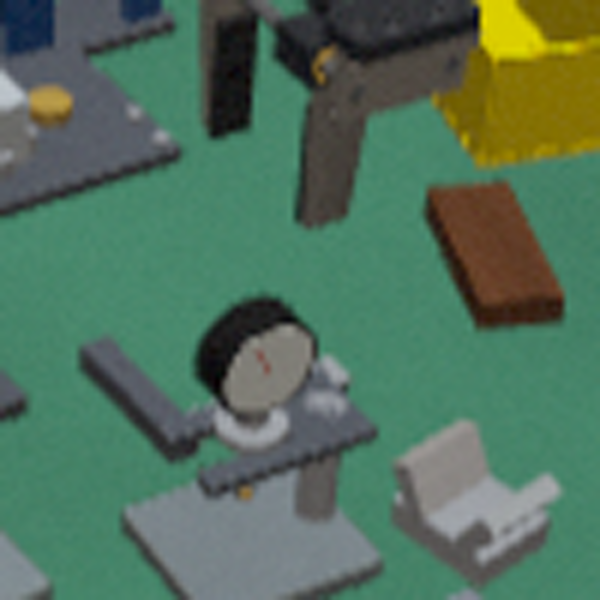

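View pics/wrist_l.png

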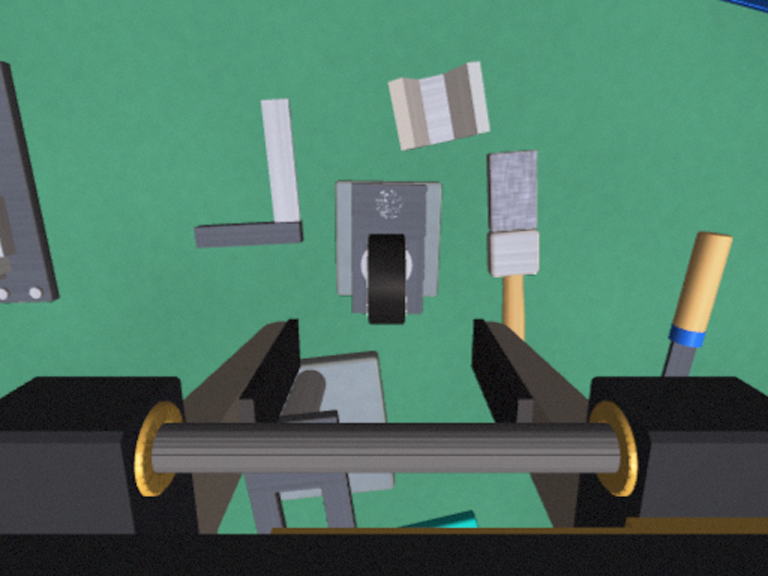

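View pics/scene_l.png

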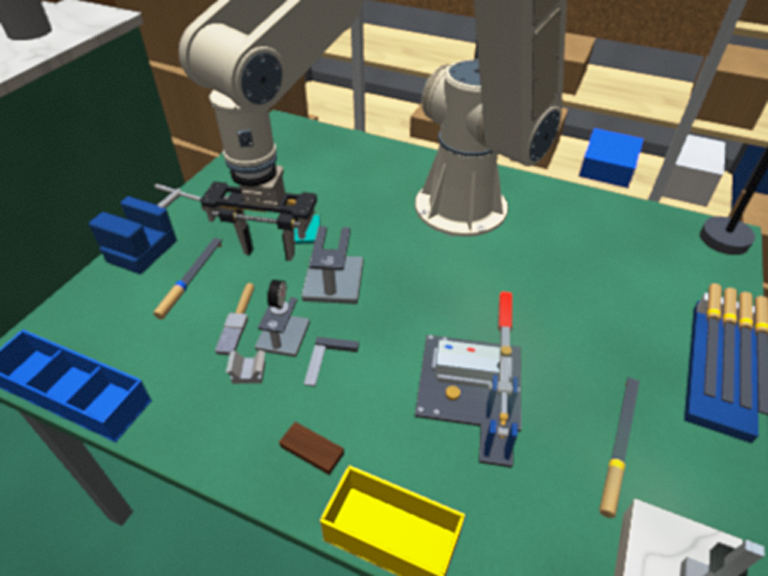

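View pics/side_lf.png

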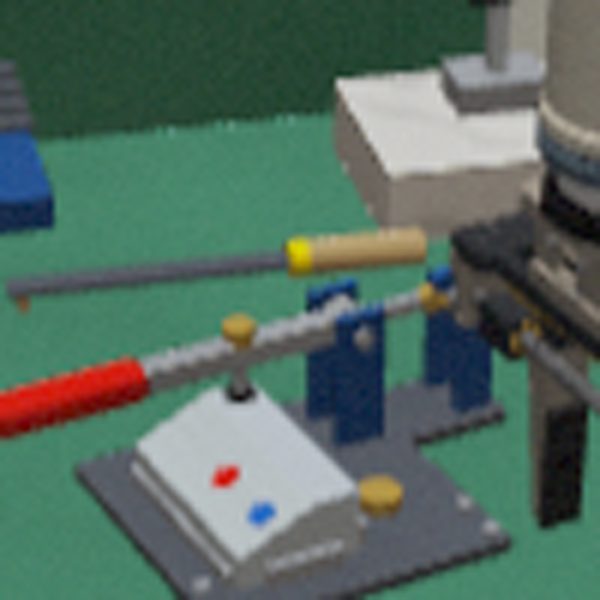

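```bash
python3 -c "
from bench import ticket
print(ticket.job_done())"
```

```text
the job is handed in; nothing more can be done
None
```

I handed the job in at about 32 s, with every step done as far as the cameras and force readings can show; no verdict was returned.

- **Lever:** I pressed the handle with the closed fingers. The highest force I read was 17.5 N, and it fell to about 0 when the lever snapped over. The last side picture still shows it level with its foot on the block.
- **Tilting the gauge:** The moves cannot tilt the tool. I held the gauge with 5 N and pushed its stem against the closed end of the fork slot, so it swivelled about 26° in the grip. Then I gripped harder and turned the tool half round to face the slope.
- **Touches:** The camera-measured tilt was 24–27°, against 25° for the slope.
    - **Red dot:** pressed at least 3 mm past first contact, judged from arm travel and force.
    - **Blue dot:** pressed about 3.6 mm, about 2 mm from the dot's centre.
- **Return:** I righted the gauge against the same slot end, hung it in the small grey stand's fork and released it.
- **Last checks:** The gauge stands upright at about the same place in the slot as at the start. The bystanders look unmoved and the fingers are clear.

**Not settled:**
- Plunger travel was only estimated, not read.
- The force on the red touch leaned more sideways than the slope alone would give.
- My first fit put the dots about 4 mm off in y and the fork about 5 mm off in x. I used later camera measurements for both.

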